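# Load two cells into the test jig and hold its sprung arm past the click

### The job

Load the two AA cells from the desk into the two empty cradles of the cell test jig, one in each, lying flat and fully home with their button ends pointing away from the jig's blue arm (as the red plus marks show). Then push the orange pad of the sprung blue arm towards the cells until the arm has gone past its click, and keep it pushed there: the arm springs back if let go, so finish while still holding it. Leave the roll of black tape where it is.

Things in the scene. Friction and masses are not known exactly. Their poses are not given: they have to be found in the camera images.
- cell_jig: Cell test jig, fixed to the desk: green plate 140 (x) x 86 (y) x 8 mm with two black cradles, an upright blue sprung arm on the side next to the robot and, left of the arm at (-42, +34) mm, a grey pawl post 78 mm high. Origin: centre of the plate's underside. z up; x points away from the robot (within 0.2 rad), from arm to cradles; y to the left.
- pivot_axis (a point): Middle of the blue arm's level pivot, which runs along the jig's y: at (-40, 0) mm in the jig's frame, 20 mm above the desk; axes as the jig's.
- cradle_left (a point): Centre of the left cradle, where a seated cell's centre lies: 15 mm above the desk (floor at 8 mm), 70 mm beyond the arm's pivot. A cell lies along x, button end to +x (away from arm and robot). 54 x 18 mm inside; corner cheeks 5 mm thick, tops 16 mm above the desk, leave a 30 mm gap half-way along each side for the fingers. A brass plate at the far end is 21 mm high.
- cradle_right (a point): Centre of the right cradle, 44 mm to the right (-y) of the left one; same shape and axes.
- aa_cell_1_mid (a point): Orange AA cell, 14 mm thick, 50 mm long (a solid block of 14 x 48 x 14 mm), 23 g, loose on the desk, its small button (plus) end pointing away from the robot (within 0.6 rad of straight ahead). This point is its centre, 7 mm above its underside; its y axis runs along the cell away from the button end, z is up.
- aa_cell_2_mid (a point): Black AA cell, 14 mm thick, 50 mm long (a solid block of 14 x 48 x 14 mm), 23 g, loose on the desk, its small button (plus) end pointing away from the robot (within 0.6 rad of straight ahead). This point is its centre, 7 mm above its underside; its y axis runs along the cell away from the button end, z is up.
- aa_cell_1_button (a point): The button end of the orange cell, on its axis, 24 mm from its centre.
- aa_cell_2_button (a point): The button end of the black cell, on its axis, 24 mm from its centre.
- aa_cell_1: The orange AA cell; origin at the middle of its underside, axes as at its centre point.
- aa_cell_2: The black AA cell; origin at the middle of its underside, axes as at its centre point.
- contact_arm (a joint): Blue arm's angle: 0 at rest (leaning 0.45 rad from upright to the jig's -x, towards the robot), up to 0.70 at its stop as the pad is pushed to +x. A spring pushes back on the pad with 4 N at rest, 9 N at the stop. From 0.3 to 0.5 its nose clicks over the sprung pawl (up to 4 N more); past the click beyond 0.52. It does not lock: let go, it springs back to 0.
- pad_face (a point): Middle of the push face (robot's side) of the orange pad on top of the arm, 82 mm from the pivot: 91 mm above the desk at rest, 102 mm with the arm upright. The pad is 12 mm thick, 32 mm wide (y) and 44 mm long (60 to 104 mm from the pivot, along the arm); the face lies 6 mm from the arm's middle plane. Push it to the jig's +x, or pinch and swing it.
- tape: Roll of black tape, 63 mm across, 18 mm high, lying on the right of the desk; not part of the job. Origin: centre of its underside.

How it is judged:
On the way, in this order (a step that is already met when the one before it is completed fails the run):
1. one cell lies in each cradle, button ends away from the arm, let go, with the arm not yet past its click ((((x of aa_cell_1_mid in the frame of cradle_left between -0.006 and 0.006 m and y of aa_cell_1_mid in the frame of cradle_left between -0.004 and 0.004 m and z of aa_cell_1_mid in the frame of cradle_left between -0.003 and 0.003 m and x of aa_cell_1_button in the frame of cradle_left above 0.015 m) and (x of aa_cell_2_mid in the frame of cradle_right between -0.006 and 0.006 m and y of aa_cell_2_mid in the frame of cradle_right between -0.004 and 0.004 m and z of aa_cell_2_mid in the frame of cradle_right between -0.003 and 0.003 m and x of aa_cell_2_button in the frame of cradle_right above 0.015 m)) or ((x of aa_cell_2_mid in the frame of cradle_left between -0.006 and 0.006 m and y of aa_cell_2_mid in the frame of cradle_left between -0.004 and 0.004 m and z of aa_cell_2_mid in the frame of cradle_left between -0.003 and 0.003 m and x of aa_cell_2_button in the frame of cradle_left above 0.015 m) and (x of aa_cell_1_mid in the frame of cradle_right between -0.006 and 0.006 m and y of aa_cell_1_mid in the frame of cradle_right between -0.004 and 0.004 m and z of aa_cell_1_mid in the frame of cradle_right between -0.003 and 0.003 m and x of aa_cell_1_button in the frame of cradle_right above 0.015 m))) and value of joint contact_arm below 0.2 rad and contact force between the fingers and aa_cell_1 below 0.3 N and contact force between the fingers and aa_cell_2 below 0.3 N), for 0.2 s.
2. the pad has been pushed so that the arm is past its click (value of joint contact_arm above 0.52 rad and contact force between the fingers and push_pad above 2 N), for 0.3 s.
At the end, for the whole second after the job is handed in: One cell lies in each cradle: its centre within 6 mm along, 4 mm across and 3 mm in height of the cradle's centre point, button end away from the arm, at rest and not touched by the fingers; the fingers hold the orange pad with more than 2 N and the arm stands still beyond 0.52 rad, past its click (all of step 2 and (((x of aa_cell_1_mid in the frame of cradle_left between -0.006 and 0.006 m and y of aa_cell_1_mid in the frame of cradle_left between -0.004 and 0.004 m and z of aa_cell_1_mid in the frame of cradle_left between -0.003 and 0.003 m and x of aa_cell_1_button in the frame of cradle_left above 0.015 m) and (x of aa_cell_2_mid in the frame of cradle_right between -0.006 and 0.006 m and y of aa_cell_2_mid in the frame of cradle_right between -0.004 and 0.004 m and z of aa_cell_2_mid in the frame of cradle_right between -0.003 and 0.003 m and x of aa_cell_2_button in the frame of cradle_right above 0.015 m)) or ((x of aa_cell_2_mid in the frame of cradle_left between -0.006 and 0.006 m and y of aa_cell_2_mid in the frame of cradle_left between -0.004 and 0.004 m and z of aa_cell_2_mid in the frame of cradle_left between -0.003 and 0.003 m and x of aa_cell_2_button in the frame of cradle_left above 0.015 m) and (x of aa_cell_1_mid in the frame of cradle_right between -0.006 and 0.006 m and y of aa_cell_1_mid in the frame of cradle_right between -0.004 and 0.004 m and z of aa_cell_1_mid in the frame of cradle_right between -0.003 and 0.003 m and x of aa_cell_1_button in the frame of cradle_right above 0.015 m))) and contact force between the fingers and aa_cell_1 below 0.3 N and contact force between the fingers and aa_cell_2 below 0.3 N and velocity of joint contact_arm between -0.15 and 0.15 rad/s and linear speed of each of aa_cell_1, aa_cell_2 below 0.05 m/s); the arm keeps its last pose, push and grip.
It fails at once if the roll of tape was moved by more than 20 mm (distance of tape from where it was at the start of the episode above 0.02 m).
It also fails if it takes over 58 s, if anything falls off the work surface, if the arm or the gripper's body presses on something with over 40 N, if the wrist force passes 120 N, or if a joint passes its speed limit or range.

### The arm

A 6-joint arm with a two-finger parallel gripper is mounted at the origin on a cart in front of the work surface, level with it; the furniture and walls round the work are solid. World frame = base frame: x ahead of the robot, y to its left, z up, the work surface at z = 0. Lengths are in m, angles in rad, forces in N, time in s.
With the tool pointing down it reaches from about 0.225 to 0.875 m from the base axis. Payload 3.4 kg.
Tool frame: the origin (TCP) lies at the very end of the fingers, on their centre line; the grasp point (between the pads) lies 19 mm behind it; z points along the fingers, x is the direction in which the jaws open and shut, and the axes are right-handed (so a half turn about z gives the same grasp; the last joint's range is limited). The gripper opens to 85 mm and grips with 20 to 120 N. Pads are 22 mm wide; open, the fingers measure 114 mm over their backs; the gripper's body (76 mm by 85 mm) begins 54 mm behind the grasp point. The pads swing forward as they close: fully open they stand 13 mm farther back than shut.
Start: joints at [-1.274, 0.276, 1.505, -0, 1.361, -0.121], TCP at [0.233, -0.526, 0.231] pointing down, gripper open.
Joint ranges: [-2.89, 2.89], [-0.75, 2.08], [0.22, 2.7], [-1.18, 4.32], [0.11, 2.71], [-2.7, 2.7]. Speed limits (rad/s): [2.57, 2.57, 3.14, 3.14, 3.14, 3.14].

### API

Orientations are given as a 3x3 rotation matrix whose columns are the frame's x, y, z axes.
In Python, from plant import r gives the robot as it stands. The module is installed in compiled form; this text tells all that it offers.
- The arm moves only by the tool arm_command, never from a script. Its argument "motion" is a list of rows, each a list of 5 numbers: the shift along the tool's x, y, z in m, then the turn about the tool's z in degrees, then the opening, from 0 (shut) to 1 (fully open). A call has 1 to 5 rows; each row is the pose to reach, as a shift and turn from the pose measured when the call began, along the tool's axes at that moment; what a row does not reach only later rows make up. A row lasts 1/12 s, in which the tool goes at most 41.7 mm and 7.16 degrees, less where a joint would pass 70% of its speed; a pose out of reach is approached as far as the arm can. A call with a gripper value outside its range is refused whole. The fingers move at their own pace and stop on an object; "squeeze" is the grip in N (left out, the last holds). Time passes only in rows, so rows that repeat a pose let the fingers close. It gives the time, the measured TCP pose, the force and the opening at its end, in the units of the state.
- r.observe(): the state, without advancing time (a new reading comes with each control period).
- r.capture(name): name is "scene" or "top" or "wrist"; returns a dict with "pixels" (420x560x3 uint8, red, green, blue), "fx", "fy", "cx", "cy" (pixels), "R" (3x3) and "t" (3): a world point X has camera coordinates R X + t; the wrist camera has in their place "hand_eye" (4x4, takes a point from camera to tool coordinates, whose origin is the TCP and whose axes are the tool frame's). Camera axes: x right, y down, z forward; pixel columns grow to the right and rows downward; lengths in m; the calibration is good to about 2 mm. A picture is of the moment at which its call begins: read the wrist's pose just before it. There is no depth.
- r.sign_off(): hands the job in, once; it reports no verdict.
The state is a dict: "time_s": time; "joint_positions": joint angles; "joint_velocities": joint speeds; "tau": joint torques, N m; "ee_pos": TCP position; "ee_rot": TCP orientation; "wrist_force": force on the tool from outside, world axes, zero at the start; "torque": the same for the moment, N m; "finger_gap": finger opening in m.
Only numpy, scipy, OpenCV 4.12 (cv2) and the standard library are available. Lean on these libraries where they do the work, as an engineer would, in place of code of your own. Each camera call takes 0.05 s, during which the arm holds its last target.

## Working session

There is one attempt and no reset: what is moved stays moved. The work goes in short steps, Python scripts to look and compute and a tool call to move; the robot and the scene stay as the last step left them, time stands still between calls to the robot, and variables do not carry over. Pictures are saved under pics/ and viewed, and the job is handed in when it is done.

Besides the shell and the picture viewer there is one more tool, called after "Request:" by a JSON object that holds its "api" and its "payload", one argument or row to a line. arm_command: Moves the arm, as the interface text tells. Its arguments: {"type":"object","properties":{"motion":{"type":"array","items":{"type":"array","items":{"type":"number"}}},"squeeze":{"type":"number"}},"required":["motion"]}

```bash
mkdir -p pics
python3 - <<'E'
from plant import r
import cv2,pickle
s=r.observe();print({k:(v if not hasattr(v,'round') else v) for k,v in s.items()})
d={}
for n in ("scene","top"):
    c=r.capture(n);d[n]=c;cv2.imwrite(f"pics/{n}0.png",c["pixels"][:,:,::-1]);print(n,{k:c[k] for k in c if k!="pixels"})
pickle.dump(d,open("c0.pkl","wb"))
E
```

```text
{'time_s': 0.0, 'joint_positions': array([-1.27395846e+00,  2.76585119e-01,  1.50612200e+00,  2.07303790e-05,
        1.36067992e+00, -1.20981501e-01]), 'joint_velocities': array([-0.00168335,  0.00010222, -0.0008713 , -0.00215591, -0.00039252,
        0.00021528]), 'tau': array([-5.59650562e-04, -4.16779482e+01, -2.45801872e+01, -2.06338650e-04,
        1.10273532e-02, -5.41180754e-06]), 'ee_pos': array([ 0.23317643, -0.52503413,  0.23044977]), 'ee_rot': array([[ 4.05763953e-01, -9.13977767e-01, -5.05468033e-04],
       [-9.13976176e-01, -4.05764199e-01,  1.72184674e-03],
       [-1.77883047e-03, -2.36677602e-04, -9.99998390e-01]]), 'wrist_force': array([ 0.23324697, -0.34408433, -0.93048566]), 'torque': array([ 0.03297561,  0.02530444, -0.01474368]), 'finger_gap': 0.08550040583434095}
scene {'fx': 430.13021172008746, 'fy': 430.13021172008746, 'cx': 279.73388115995976, 'cy': 211.6196931272065, 'R': array([[ 0.50682626, -0.86190843,  0.0155244 ],
       [-0.43033375, -0.26857055, -0.86179041],
       [ 0.74695382,  0.43009734, -0.5070269 ]]), 't': array([-0.38684338,  0.26982913,  0.55557526])}
top {'fx': 541.4788512308191, 'fy': 541.4788512308191, 'cx': 284.5097631014347, 'cy': 204.793125165449, 'R': array([[ 0.01127429, -0.9998812 , -0.01051066],
       [-0.9955061 , -0.01023534, -0.09414264],
       [ 0.09402387,  0.01152481, -0.99550323]]), 't': array([-0.11537591,  0.57118692,  0.8676797 ])}
```

View pics/scene0.png

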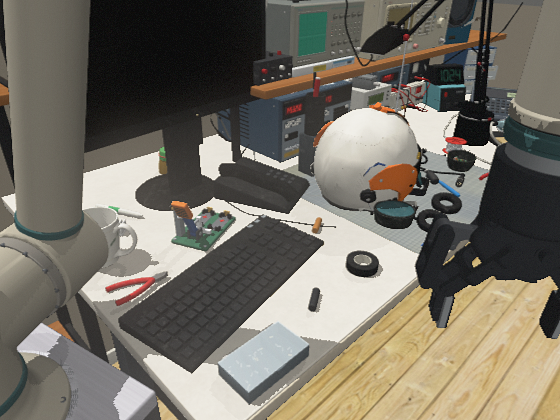

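View pics/top0.png

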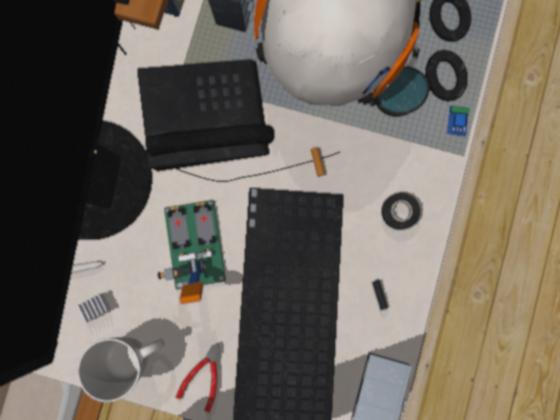

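Run:
```python
import cv2
im=cv2.imread("pics/top0.png")
def crop(n,x,y,w,h,f): cv2.imwrite(n,cv2.resize(im[y:y+h,x:x+w],None,fx=f,fy=f,interpolation=cv2.INTER_CUBIC))
crop("pics/j.png",150,190,90,120,5)
a=im[140:185,290:360];b=im[270:315,345:415]
import numpy as np
cv2.imwrite("pics/cells.png",cv2.resize(np.vstack([a,b]),None,fx=6,fy=6,interpolation=cv2.INTER_CUBIC))
im=cv2.imread("pics/scene0.png"); crop("pics/js.png",160,190,100,70,7)
```

```text
(no output)
```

View pics/j.png

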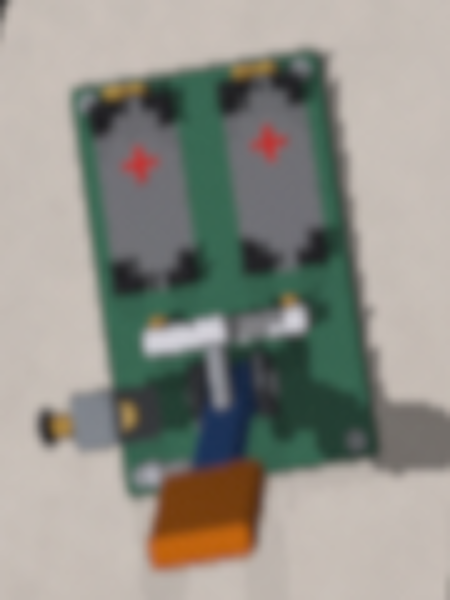

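View pics/cells.png

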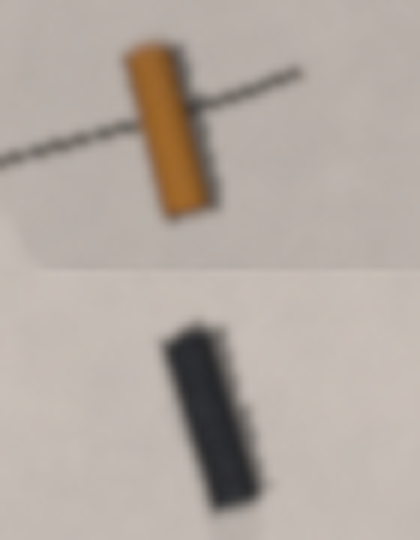

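View pics/js.png

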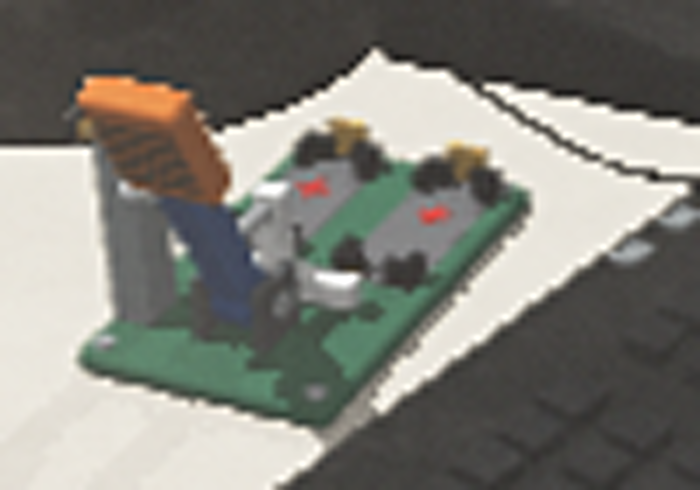

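```bash
cat > h.py <<'E'
import numpy as np,pickle
from scipy.optimize import least_squares
def ray(c,u,v):
    d=np.array([(u-c["cx"])/c["fx"],(v-c["cy"])/c["fy"],1.0]);R=np.array(c["R"]);t=np.array(c["t"])
    return -R.T@t, R.T@d
def onz(c,u,v,z):
    o,d=ray(c,u,v);return o+d*(z-o[2])/d[2]
def proj(c,X):
    X=np.atleast_2d(X);p=X@np.array(c["R"]).T+np.array(c["t"]);return np.c_[c["fx"]*p[:,0]/p[:,2]+c["cx"],c["fy"]*p[:,1]/p[:,2]+c["cy"]]
def wcam(c,pos,rot):
    H=np.array(c["hand_eye"]);Rwt=np.array(rot);Rc=Rwt@H[:3,:3];tc=Rwt@H[:3,3]+pos
    c=dict(c);c["R"]=Rc.T;c["t"]=-Rc.T@tc;return c
def tri(c1,p1,c2,p2):
    o1,d1=ray(c1,*p1);o2,d2=ray(c2,*p2)
    A=np.c_[d1,-d2];s=np.linalg.lstsq(A,o2-o1,rcond=None)[0]
    a=o1+d1*s[0];b=o2+d2*s[1];return (a+b)/2,np.linalg.norm(a-b)
E
python3 - <<'E'
from h import *
d=pickle.load(open("c0.pkl","rb"));c=d["top"]
P=lambda x,y,ox,oy,f:((x+.5)/f-.5+ox,(y+.5)/f-.5+oy)
pix=[P(75,88,150,190,5),P(322,52,150,190,5),P(375,455,150,190,5),P(130,493,150,190,5)]
for p in pix: print(onz(c,*p,.008).round(4))
W=np.array([onz(c,*p,.008) for p in pix])
M=np.array([[70,43],[70,-43],[-70,-43],[-70,43]])/1000
f=lambda q:(q[:2]+M@np.array([[np.cos(q[2]),-np.sin(q[2])],[np.sin(q[2]),np.cos(q[2])]]).T-W[:,:2]).ravel()
q=least_squares(f,[.5,.1,0]);print(q.x,q.fun*1000)
x=q.x;R=np.array([[np.cos(x[2]),-np.sin(x[2])],[np.sin(x[2]),np.cos(x[2])]])
for n,l in dict(cl=(.03,.022),cr=(.03,-.022),piv=(-.04,0),pad=(-.04-.082*np.sin(.45)-.006*np.cos(.45),0)).items():print(n,x[:2]+R@l)
for n,a,b in (("or",P(150,47,290,140,6),P(188,212,290,140,6)),("bk",P(188,338-270,345,270,6),P(236,500-270,345,270,6))):
    A=onz(c,*a,.012);B=onz(c,*b,.012);v=A-B;print(n,A.round(4),B.round(4),(A+B)/2,np.hypot(*v[:2]),np.arctan2(v[1],v[0]))
s=d["scene"]
# scene crosscheck
print(proj(s,[[*x[:2],.008]]+[[*(x[:2]+R@m),.008] for m in M]).round(1))
print("monitor?")
for p,t in (((265,97),(140,0)),):
    print(tri(s,p,c,t))
E
```

```text
[0.568  0.0934 0.008 ]
[0.581  0.0102 0.008 ]
[ 0.4463 -0.0107  0.008 ]
[0.4328 0.0707 0.008 ]
[0.50704189 0.04089705 0.16002987] [ 1.32894508  1.10029386  1.96386344 -0.56994287 -1.54270015 -2.02797336
 -1.75010837  1.49762237]
cl [0.53315291 0.06739638]
cr [0.54016421 0.02395859]
piv [0.46755299 0.03452314]
pad [0.4270079  0.02797876]
or [ 0.6719 -0.1589  0.012 ] [ 0.625  -0.1698  0.012 ] [ 0.64841608 -0.16435587  0.012     ] 0.04818558333135745 0.2292843865923165
bk [ 0.4489 -0.2615  0.012 ] [ 0.4051 -0.2745  0.012 ] [ 0.42700082 -0.26801136  0.012     ] 0.045741624128884203 0.28666137757279425
[[204.9 226.9]
 [203.8 208.5]
 [236.5 215.7]
 [206.1 248.3]
 [170.1 239.2]]
monitor?
(array([0.83207627, 0.08814698, 0.21251605]), np.float64(0.0002555288133834963))
```

```bash
python3 - <<'E'
from h import *
d=pickle.load(open("c0.pkl","rb"));c=d["top"];s=d["scene"]
print(ray(c,0,0)[0],ray(s,0,0)[0])
for t in ((140,0),(128,60),(104,150),(82,250),(55,378)):
    best=min(((abs(proj(s,onz(c,*t,z))[0][1]-(97+(265-proj(s,onz(c,*t,z))[0][0])*33/180)),z) for z in np.arange(.05,.6,.005)))
    X=onz(c,*t,best[1]);print(t,X.round(3),proj(s,X).round(0),best[0])
E
python3 - <<'E'
import cv2,numpy as np
a=cv2.imread("pics/top0.png");a=cv2.convertScaleAbs(a,alpha=3,beta=20)
b=cv2.imread("pics/scene0.png");b=cv2.convertScaleAbs(b,alpha=3,beta=20)
cv2.imwrite("pics/br.png",cv2.resize(np.hstack([a[:,:300],b[:250].repeat(1,0)[:,:300] if 0 else cv2.copyMakeBorder(b[:250,:300],0,170,0,0,0)]),None,fx=1.3,fy=1.3))
E
```

```text
[ 0.48833824 -0.11951576  0.91633831] [-0.1028101  -0.49990685  0.52023327]
(140, 0) [0.831 0.087 0.215] [[265.  96.]] 0.7949188668421243
(128, 60) [0.745 0.099 0.22 ] [[242. 102.]] 0.3554731759834908
(104, 150) [0.622 0.122 0.23 ] [[202. 109.]] 0.0879889386301187
(82, 250) [0.493 0.141 0.24 ] [[153. 118.]] 0.8407231317877404
(55, 378) [0.34  0.16  0.255] [[ 79. 132.]] 0.6512236490891041
```

View pics/br.png

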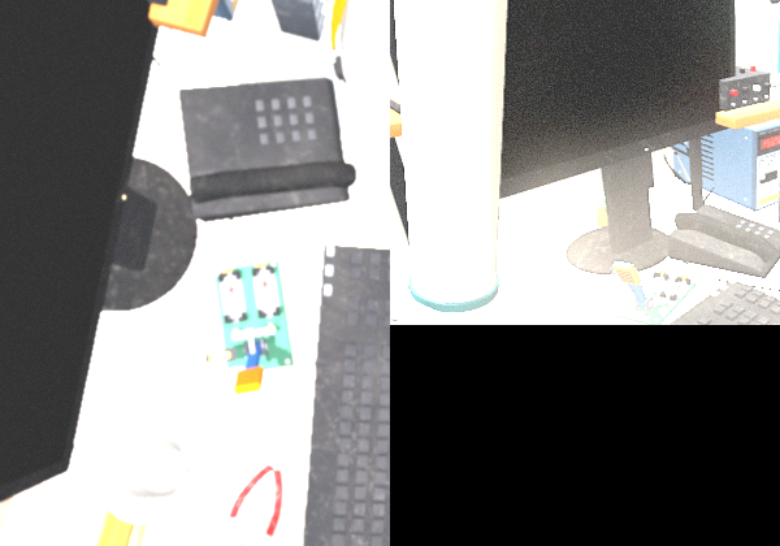

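```bash
cat > go.py <<'E'
import sys,numpy as np
from plant import r
def go(x,y,z,a=None):
    s=r.observe();R=s["ee_rot"];d=R.T@(np.array([x,y,z])-s["ee_pos"])
    cur=np.arctan2(R[1,0],R[0,0]); 
    t=0 if a is None else -np.degrees((a-cur+np.pi)%(2*np.pi)-np.pi)
    print("t",s["time_s"],"pos",s["ee_pos"].round(4),"ang",cur.round(4),"shift mm",(d*1000).round(1),"turn",round(t,1),"gap",round(s["finger_gap"],4),"F",s["wrist_force"].round(1))
if __name__=="__main__": go(*map(float,sys.argv[1:]))
E
python3 go.py .427 -.268 .12 -1.284
```

```text
t 0.1 pos [ 0.2332 -0.5251  0.2305] ang -1.153 shift mm [-156.2 -281.5  110.8] turn 7.5 gap 0.0854 F [ 0.3 -0.2 -0.9]
```

Request:
{"api": "arm_command", "payload": {
  "motion": [
    [-0.156, -0.281, 0.11, 7.5, 0.6],
    [-0.156, -0.281, 0.11, 7.5, 0.6],
    [-0.156, -0.281, 0.11, 7.5, 0.6],
    [-0.156, -0.281, 0.11, 7.5, 0.6],
    [-0.156, -0.281, 0.11, 7.5, 0.6]
  ]
}}

```text
time_s: 0.52
ee_pos: [0.3522, -0.3663, 0.1628]
ee_rot: [[0.282, -0.959, -0.001], [-0.959, -0.282, 0.002], [-0.002, 0.0, -1.0]]
wrist_force: [-0.0, 0.3, 0.2]
finger_gap: 0.0509
```

```bash
python3 go.py .427 -.268 .12 -1.284
```

```text
t 0.5167 pos [ 0.3522 -0.3663  0.1628] ang -1.2848 shift mm [-73.1 -99.5  43. ] turn -0.0 gap 0.0509 F [-0.   0.3  0.2]
```

Request:
{"api": "arm_command", "payload": {
  "motion": [
    [-0.073, -0.1, 0.043, 0, 0.6],
    [-0.073, -0.1, 0.043, 0, 0.6],
    [-0.073, -0.1, 0.043, 0, 0.6],
    [-0.073, -0.1, 0.043, 0, 0.6],
    [-0.073, -0.1, 0.043, 0, 0.6]
  ]
}}

```text
time_s: 0.93
ee_pos: [0.4277, -0.2651, 0.1186]
ee_rot: [[0.286, -0.958, -0.003], [-0.958, -0.286, 0.005], [-0.005, 0.002, -1.0]]
wrist_force: [-0.7, 0.0, -0.3]
finger_gap: 0.0512
```

```bash
cat > look.py <<'E'
import sys,cv2,pickle
from plant import r
from h import *
n=sys.argv[1];cam=sys.argv[2] if len(sys.argv)>2 else "wrist"
s=r.observe();c=r.capture(cam)
if cam=="wrist": c=wcam(c,s["ee_pos"],s["ee_rot"])
pickle.dump(c,open(n+".pkl","wb"));cv2.imwrite(f"pics/{n}.png",cv2.resize(c["pixels"][:,:,::-1],None,fx=1.4,fy=1.4,interpolation=cv2.INTER_CUBIC))
print(s["time_s"],s["ee_pos"].round(4),s["joint_velocities"].round(3))
E
python3 look.py w1;python3 go.py .427 -.268 .12 -1.284
```

```text
0.9333 [ 0.4277 -0.2651  0.1186] [-0.061 -0.015 -0.036 -0.039  0.004 -0.025]
t 0.9833 pos [ 0.4275 -0.2671  0.1194] ang -1.2818 shift mm [ 0.7  0.7 -0.6] turn 0.1 gap 0.0514 F [-0.1 -0.   1. ]
```

View pics/w1.png

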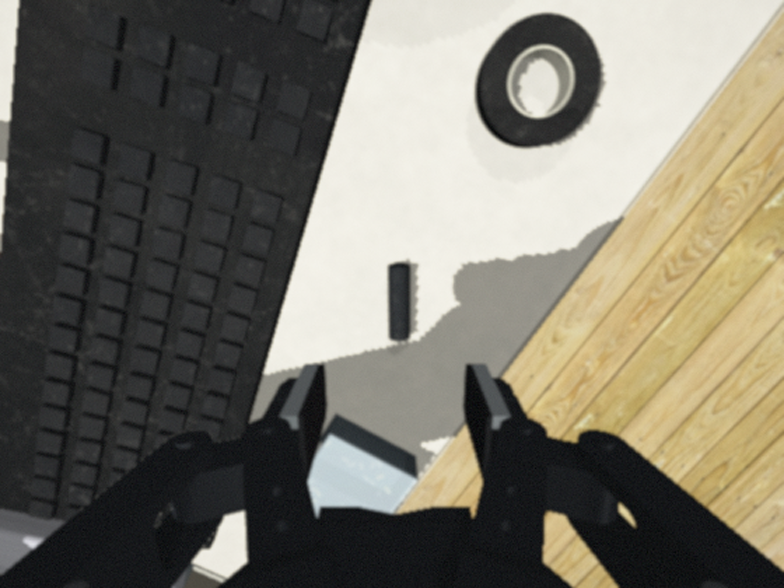

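```bash
python3 - <<'E'
from h import *
c=pickle.load(open("w1.pkl","rb"))
k=1.4
f=lambda u,v,z:onz(c,(u+.5)/k-.5,(v+.5)/k-.5,z)
A=f(399.5,264,.01);B=f(399.5,340,.007);v=A-B
print(A,B,(A+B)/2,np.hypot(*v[:2]),np.arctan2(v[1],v[0]))
E
python3 -c "
import cv2;im=cv2.imread('pics/w1.png');cv2.imwrite('pics/w1c.png',cv2.resize(im[240:360,340:460],None,fx=5,fy=5,interpolation=cv2.INTER_CUBIC))"
```

```text
[ 0.44935527 -0.2613512   0.01      ] [ 0.40022301 -0.27628367  0.007     ] [ 0.42478914 -0.26881743  0.0085    ] 0.051351314437484905 0.2950529937621505
```

View pics/w1c.png

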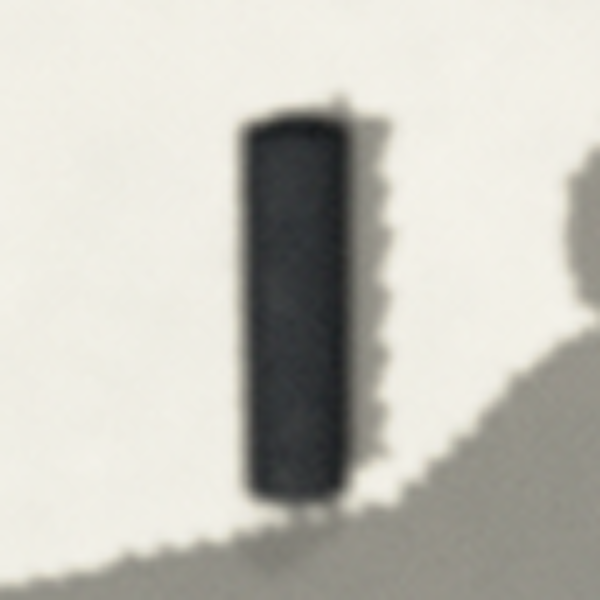

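```bash
python3 go.py .4255 -.2685 .004 -1.278
```

```text
t 0.9833 pos [ 0.4275 -0.2671  0.1194] ang -1.2818 shift mm [  1.1   2.1 115.4] turn -0.2 gap 0.0514 F [-0.1 -0.   1. ]
```

Request:
{"api": "arm_command", "payload": {
  "motion": [
    [0.001, 0.002, 0.038, 0, 0.6],
    [0.001, 0.002, 0.075, 0, 0.5],
    [0.001, 0.002, 0.105, 0, 0.45],
    [0.001, 0.002, 0.115, 0, 0.45],
    [0.001, 0.002, 0.115, 0, 0.45]
  ],
  "squeeze": 25
}}

```text
time_s: 1.4
ee_pos: [0.4232, -0.269, 0.0022]
ee_rot: [[0.283, -0.959, -0.007], [-0.959, -0.283, 0.005], [-0.007, 0.005, -1.0]]
wrist_force: [-0.0, -0.0, -0.0]
finger_gap: 0.0383
```

```bash
python3 go.py .4255 -.2685 .004 -1.278; python3 look.py w2
```

```text
t 1.4 pos [ 0.4232 -0.269   0.0022] ang -1.2839 shift mm [ 0.2 -2.3 -1.8] turn -0.3 gap 0.0383 F [-0. -0. -0.]
1.4 [ 0.4232 -0.269   0.0022] [ 0.006 -0.048 -0.049  0.002  0.033  0.002]
```

View pics/w2.png

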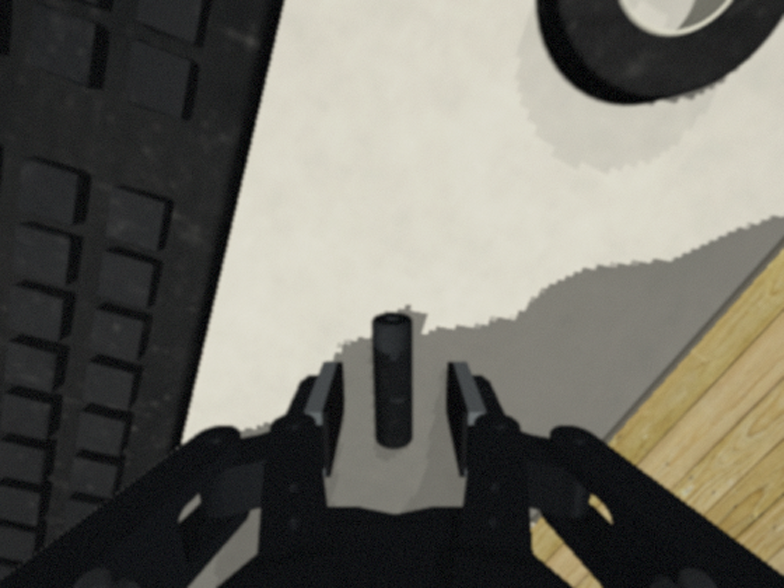

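Request:
{"api": "arm_command", "payload": {
  "motion": [
    [0, -0.003, -0.002, 0, 0.3],
    [0, -0.003, -0.002, 0, 0.05],
    [0, -0.003, -0.002, 0, 0.05],
    [0, -0.003, -0.002, 0, 0.05],
    [0, -0.003, -0.002, 0, 0.05]
  ],
  "squeeze": 25
}}

```text
time_s: 1.87
ee_pos: [0.4287, -0.2708, 0.0076]
ee_rot: [[0.284, -0.959, -0.0], [-0.959, -0.284, -0.001], [0.001, 0.001, -1.0]]
wrist_force: [-0.7, -3.0, 5.3]
finger_gap: 0.0123
```

```bash
python3 go.py .4255 -.2685 .15 -1.278; python3 look.py w3
```

```text
t 1.8667 pos [ 0.4287 -0.2708  0.0076] ang -1.2832 shift mm [  -3.     2.6 -142.4] turn -0.3 gap 0.0123 F [-0.7 -3.   5.3]
1.8667 [ 0.4287 -0.2708  0.0076] [ 0.001 -0.001 -0.    -0.001 -0.002 -0.001]
```

View pics/w3.png

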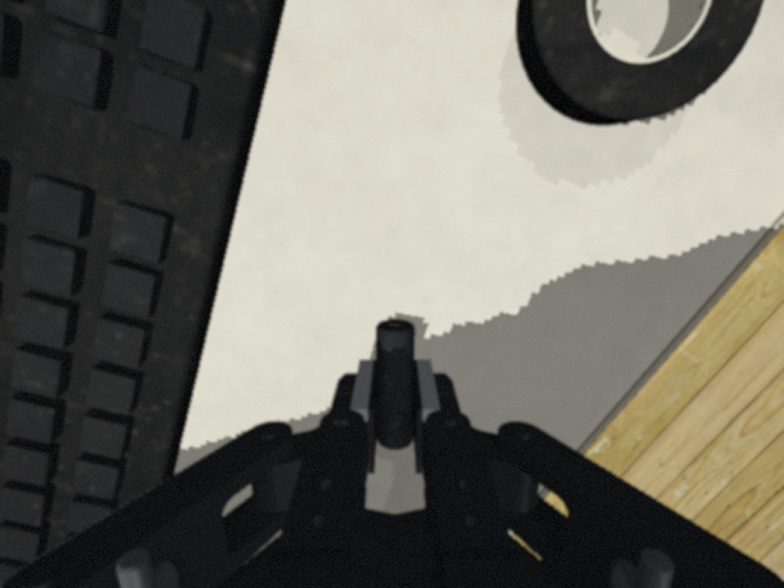

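Request:
{"api": "arm_command", "payload": {
  "motion": [
    [0, 0, -0.03, 0, 0.05],
    [0, 0, -0.07, 0, 0.05],
    [0, 0, -0.11, 0, 0.05],
    [0, 0, -0.125, 0, 0.05],
    [0, 0, -0.125, 0, 0.05]
  ]
}}

```text
time_s: 2.33
ee_pos: [0.4313, -0.2725, 0.1377]
ee_rot: [[0.284, -0.959, 0.008], [-0.959, -0.284, -0.008], [0.01, -0.005, -1.0]]
wrist_force: [0.4, -0.3, 0.5]
finger_gap: 0.0125
```

```bash
python3 look.py w4;  python3 go.py .533 .067 .13 -1.411
```

```text
2.3333 [ 0.4313 -0.2725  0.1377] [ 0.     0.05   0.081 -0.    -0.049 -0.001]
t 2.3833 pos [ 0.43   -0.2714  0.1352] ang -1.2827 shift mm [-295.2 -194.9    4. ] turn 7.4 gap 0.0126 F [-0.1  0.9 -0.9]
```

View pics/w4.png

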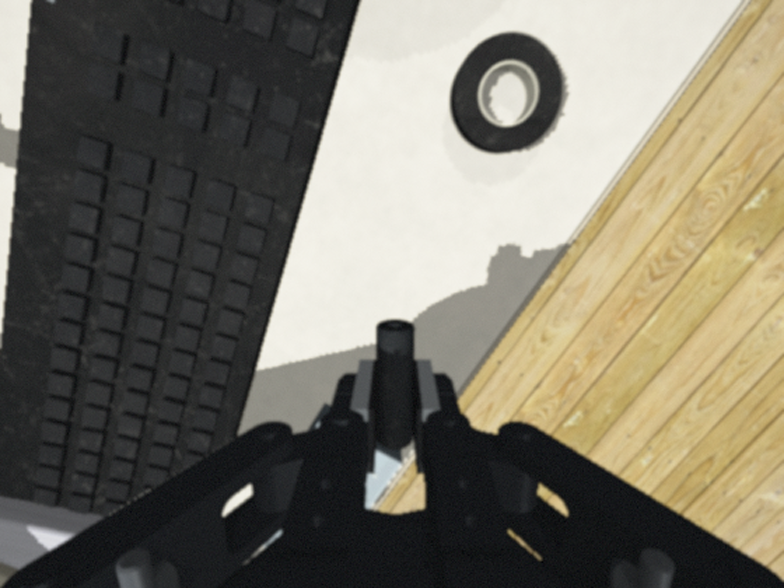

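Run:
```python
import cv2
im=pickle=None
im=cv2.imread('pics/w4.png');cv2.imwrite('pics/w4c.png',cv2.resize(im[305:465,330:460],None,fx=4.5,fy=4.5,interpolation=cv2.INTER_CUBIC))
from h import *
from plant import r
c=r.capture("wrist");H=np.array(c["hand_eye"]);print(H.round(4))
def tz(u,v,z):
    d=H[:3,:3]@np.array([((u+.5)/1.4-.5-c["cx"])/c["fx"],((v+.5)/1.4-.5-c["cy"])/c["fy"],1]);o=H[:3,3];return o+d*(z-o[2])/d[2]
for z in (-.0064,.0006): print(z,tz(395,322,z).round(4),tz(395,333,z).round(4),tz(395,447,z).round(4))
# pads tips
print(tz(362,362,.0076),tz(432,362,.0076))
```

```text
[[ 1.000e+00  8.000e-04  3.000e-04  2.000e-04]
 [-9.000e-04  9.552e-01  2.959e-01 -7.500e-02]
 [-1.000e-04 -2.959e-01  9.552e-01 -1.429e-01]
 [ 0.000e+00  0.000e+00  0.000e+00  1.000e+00]]
-0.0064 [ 0.0003 -0.0257 -0.0064] [ 0.0003 -0.0216 -0.0064] [ 0.0004  0.0251 -0.0064]
0.0006 [ 0.0003 -0.0232  0.0006] [ 0.0003 -0.0189  0.0006] [0.0004 0.0302 0.0006]
[-0.01265207 -0.00392194  0.0076    ] [ 0.01494173 -0.00394617  0.0076    ]
```

View pics/w4c.png

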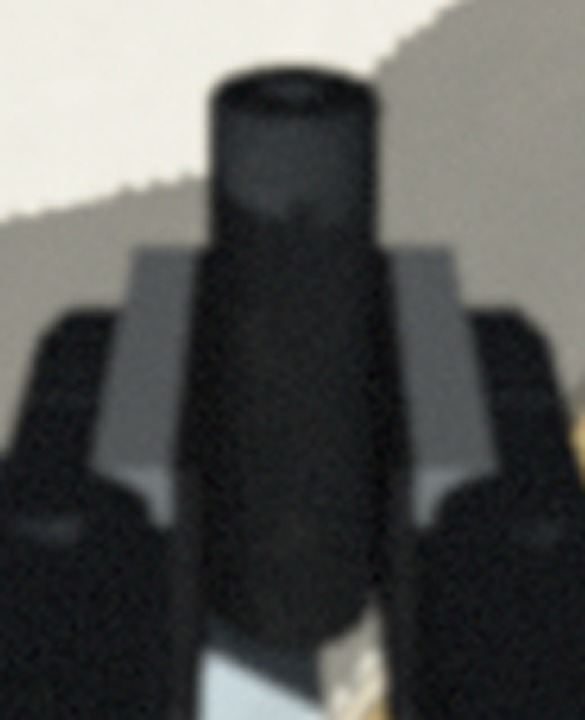

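Request:
{"api": "arm_command", "payload": {
  "motion": [
    [-0.295, -0.195, 0.004, 7.4, 0.05],
    [-0.295, -0.195, 0.004, 7.4, 0.05],
    [-0.295, -0.195, 0.004, 7.4, 0.05],
    [-0.295, -0.195, 0.004, 7.4, 0.05],
    [-0.295, -0.195, 0.004, 7.4, 0.05]
  ]
}}

```text
time_s: 2.85
ee_pos: [0.487, -0.0731, 0.1284]
ee_rot: [[0.157, -0.988, -0.003], [-0.988, -0.157, -0.001], [0.0, 0.003, -1.0]]
wrist_force: [0.6, -0.4, -0.1]
finger_gap: 0.0125
```

```bash
python3 go.py .535 .067 .12 -1.411
```

```text
t 2.85 pos [ 0.487  -0.0731  0.1284] ang -1.4127 shift mm [-130.8  -69.5    8.1] turn -0.1 gap 0.0125 F [ 0.6 -0.4 -0.1]
```

Request:
{"api": "arm_command", "payload": {
  "motion": [
    [-0.131, -0.07, 0.004, 0, 0.05],
    [-0.131, -0.07, 0.004, 0, 0.05],
    [-0.131, -0.07, 0.004, 0, 0.05],
    [-0.131, -0.07, 0.004, 0, 0.05],
    [-0.131, -0.07, 0.004, 0, 0.05]
  ]
}}

```text
time_s: 3.27
ee_pos: [0.5353, 0.0721, 0.1218]
ee_rot: [[0.162, -0.987, -0.006], [-0.987, -0.162, 0.002], [-0.003, 0.006, -1.0]]
wrist_force: [0.0, -0.2, -0.1]
finger_gap: 0.0127
```

```bash
python3 look.py w5; python3 look.py t5 top; python3 go.py .535 .067 .12 -1.411
```

```text
3.2667 [0.5353 0.0721 0.1218] [-0.067 -0.019  0.032 -0.074  0.021 -0.055]
3.3167 [0.5343 0.0697 0.1218] [-0.054 -0.021  0.02  -0.033  0.016 -0.014]
t 3.3667 pos [0.534  0.0681 0.1221] ang -1.41 shift mm [ 1.2 -0.9  2.1] turn 0.1 gap 0.0127 F [ 0.2  0.  -0.3]
```

View pics/w5.png

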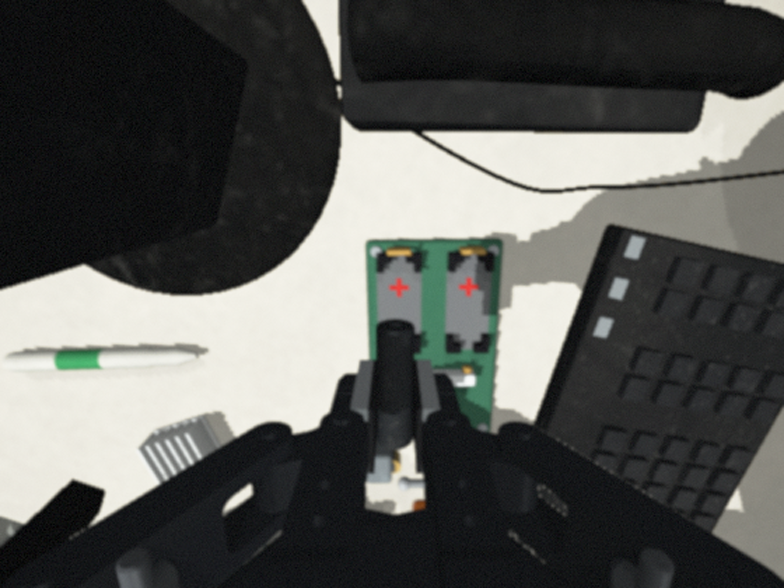

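```bash
python3 -c "
import cv2;im=cv2.imread('pics/w5.png');cv2.imwrite('pics/w5c.png',cv2.resize(im[230:380,355:515],None,fx=4.5,fy=4.5,interpolation=cv2.INTER_CUBIC))"
```

```text
(no output)
```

View pics/w5c.png

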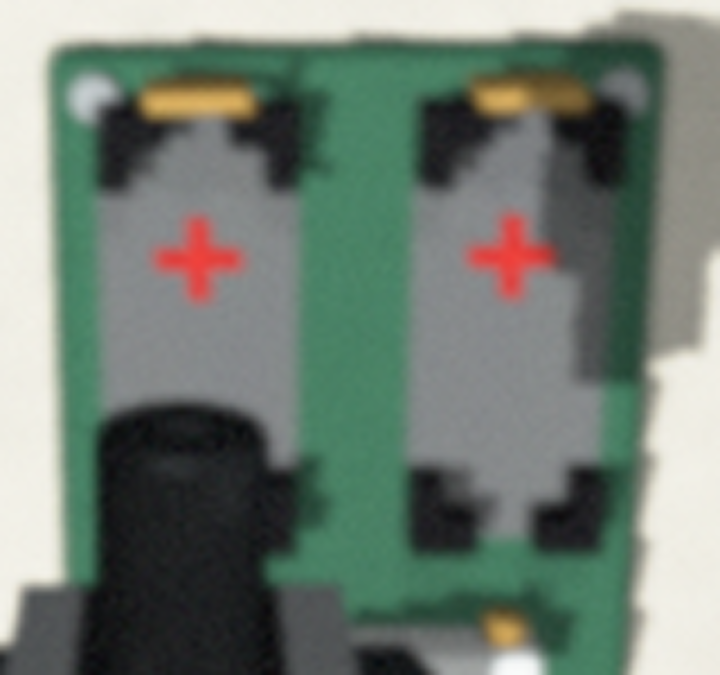

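Run:
```python
from h import *
c=pickle.load(open("w5.pkl","rb"))
def f(u,v,z):
    u=(u+.5)/4.5-.5+355;v=(v+.5)/4.5-.5+230
    return onz(c,(u+.5)/1.4-.5,(v+.5)/1.4-.5,z)
pl=f(52,46,.008);pr=f(662,43,.008);print("plate far corners",pl,pr,np.hypot(*(pl-pr)[:2]),np.arctan2(-(pr-pl)[0]*-1,-(pr-pl)[1]))
ml=f(198,260,.0085);mr=f(512,257,.0085);print("marks",ml,mr,np.hypot(*(ml-mr)[:2]),np.arctan2((mr-ml)[0],-(mr-ml)[1]))
q=[.50704,.0409,.16003]
R=np.array([[np.cos(q[2]),-np.sin(q[2])],[np.sin(q[2]),np.cos(q[2])]])
for n,p in dict(pl=pl,pr=pr,ml=ml,mr=mr,rchBL=f(412,550,.016),rchBR=f(605,550,.016),lchBR=f(298,552,.016),lchTL=f(100,104,.016),lTR=f(300,104,.016),floorL=f(101,300,.0085),floorR=f(300,300,.0085),rfL=f(411,300,.0085),rfR=f(612,300,.0085)).items(): print(n,(R.T@(p[:2]-q[:2])*1000).round(1))
```

```text
plate far corners [0.56728953 0.09511184 0.008     ] [0.58126704 0.01318934 0.008     ] 0.08310635473588716 0.16899139930910828
marks [0.54084273 0.07048082 0.0085    ] [0.54850944 0.02694141 0.0085    ] 0.044209257655600506 0.17429972548555522
pl [68.1 43.9]
pr [ 68.9 -39.2]
ml [38.1 23.8]
mr [ 38.7 -20.4]
rchBL [-2.9 -7.1]
rchBR [ -2.8 -34.9]
lchBR [-3.3  9.2]
lchTL [61.7 37.1]
lTR [61.8 10.4]
floorL [32.1 37.5]
floorR [32.3  9.3]
rfL [32.3 -6.4]
rfR [ 32.5 -34.9]
```

```bash
python3 - <<'E'
from h import *
q=[.50704,.0409,.16003]
R=np.array([[np.cos(q[2]),-np.sin(q[2])],[np.sin(q[2]),np.cos(q[2])]])
print(np.array(q[:2])+R@[.0295,.0235],np.array(q[:2])+R@[.0315,.0235])
E
python3 go.py .5345 .069 .05 -1.403
```

```text
[0.53241839 0.06880049] [0.53439284 0.06911919]
t 3.3667 pos [0.534  0.0681 0.1221] ang -1.41 shift mm [-0.8 -1.3 72.1] turn -0.4 gap 0.0127 F [ 0.2  0.  -0.3]
```

Request:
{"api": "arm_command", "payload": {
  "motion": [
    [-0.001, -0.001, 0.03, -0.4, 0.05],
    [-0.001, -0.001, 0.06, -0.4, 0.05],
    [-0.001, -0.001, 0.072, -0.4, 0.05],
    [-0.001, -0.001, 0.072, -0.4, 0.05],
    [-0.001, -0.001, 0.072, -0.4, 0.05]
  ]
}}

```text
time_s: 3.78
ee_pos: [0.5329, 0.0678, 0.0491]
ee_rot: [[0.165, -0.986, -0.011], [-0.986, -0.165, -0.002], [-0.0, 0.011, -1.0]]
wrist_force: [-0.6, -0.2, -0.4]
finger_gap: 0.0126
```

```bash
python3 -c "
from plant import r
r.capture('top')";python3 look.py w6;  python3 go.py .5345 .069 .05 -1.403;python3 -c "
import cv2;im=cv2.imread('pics/w6.png');cv2.imwrite('pics/w6c.png',cv2.resize(im[230:480,300:560],None,fx=3,fy=3,interpolation=cv2.INTER_CUBIC))"
```

```text
3.8333 [0.5341 0.068  0.0501] [ 0.007 -0.018 -0.024  0.003 -0.002  0.003]
t 3.8833 pos [0.5348 0.0682 0.0508] ang -1.4042 shift mm [-0.8  0.2  0.8] turn -0.1 gap 0.0129 F [ 1.5 -0.4  0.2]
```

View pics/w6c.png

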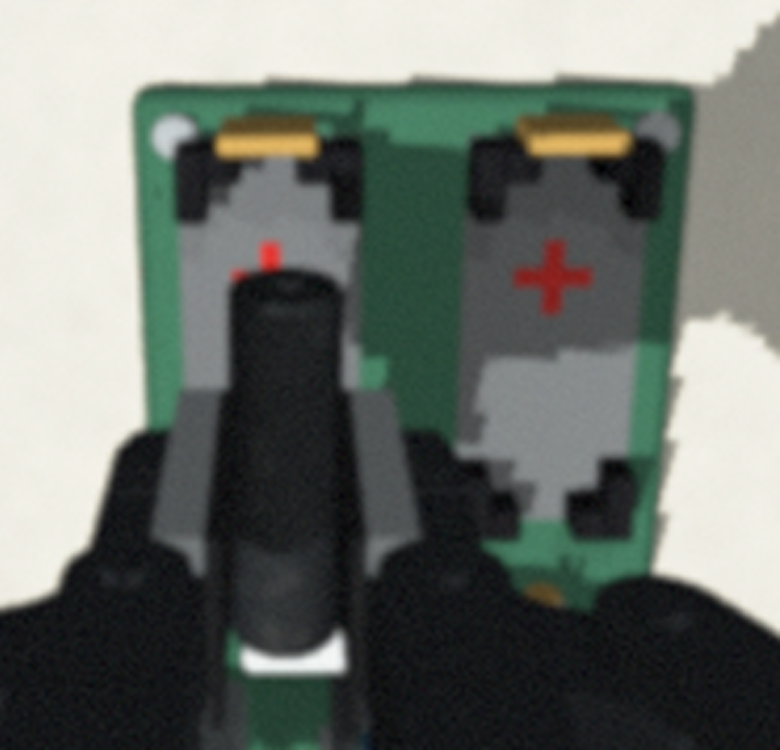

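Run:
```python
from h import *
c=pickle.load(open("w6.pkl","rb"))
def f(u,v,z):
    u=(u+.5)/3-.5+300;v=(v+.5)/3-.5+230
    return onz(c,(u+.5)/1.4-.5,(v+.5)/1.4-.5,z)
q=[.50704,.0409,.16003]
R=np.array([[np.cos(q[2]),-np.sin(q[2])],[np.sin(q[2]),np.cos(q[2])]])
L=lambda p:(R.T@(p[:2]-q[:2])*1000).round(1)
for n,p in dict(pl=f(135,90,.008),pr=f(693,90,.008),ml=f(271,277,.0085),mr=f(554,278,.0085),
 lTL=f(177,142,.016),lTR=f(361,142,.016),rTL=f(470,142,.016),rTR=f(664,142,.016),rBL=f(482,537,.016),rBR=f(632,537,.016),
 lfL=f(181,330,.0085),lfR=f(355,330,.0085),
 cellfrontL=f(231,290,.0565),cellfrontR=f(344,290,.0565),cellf_low=f(287,270,.0425),cellback=f(287,655,.0565)).items(): print(n,L(p))
t=np.array([.5341,.068]);print("tcp",L(t))
```

```text
pl [68.5 44.9]
pr [ 69.1 -38.5]
ml [39.1 24.4]
mr [ 39.3 -19.8]
lTL [62.6 38.1]
lTR [62.8 11.4]
rTL [62.9 -4.4]
rTR [ 63.1 -32.5]
rBL [-2.4 -9.7]
rBR [ -2.2 -33.8]
lfL [30.1 38.6]
lfR [30.3 11.1]
cellfrontL [55.3 28.6]
cellfrontR [55.4 15.5]
cellf_low [52.7 22.1]
cellback [ 5.4 21.7]
tcp [31.  22.4]
```

```bash
python3 - <<'E'
from h import *
q=[.50704,.0409,.16003]
R=np.array([[np.cos(q[2]),-np.sin(q[2])],[np.sin(q[2]),np.cos(q[2])]])
print(np.array(q[:2])+R@[.0317,.0244])
E
python3 go.py .5345 .070 .028 -1.404
```

```text
[0.53444687 0.07003956]
t 3.8833 pos [0.5348 0.0682 0.0508] ang -1.4042 shift mm [-1.8 -0.1 22.8] turn -0.0 gap 0.0129 F [ 1.5 -0.4  0.2]
```

Request:
{"api": "arm_command", "payload": {
  "motion": [
    [-0.002, 0, 0.01, 0, 0.05],
    [-0.002, 0, 0.022, 0, 0.05],
    [-0.002, 0, 0.022, 0, 0.05],
    [-0.002, 0, 0.022, 0, 0.05]
  ]
}}

```text
time_s: 4.22
ee_pos: [0.5341, 0.0701, 0.0288]
ee_rot: [[0.166, -0.986, -0.007], [-0.986, -0.166, -0.001], [0.0, 0.007, -1.0]]
wrist_force: [-0.4, -0.5, -0.5]
finger_gap: 0.0126
```

```bash
python3 -c "
from plant import r
r.capture('top')";python3 look.py w7;  python3 go.py .5345 .070 .028 -1.403;python3 -c "
import cv2;im=cv2.imread('pics/w7.png');cv2.imwrite('pics/w7c.png',cv2.resize(im[230:480,300:560],None,fx=3,fy=3,interpolation=cv2.INTER_CUBIC))"
```

```text
4.2667 [0.5346 0.0701 0.0292] [ 0.001 -0.006 -0.012 -0.001 -0.     0.   ]
t 4.3167 pos [0.5349 0.0701 0.0294] ang -1.4042 shift mm [0.1 0.4 1.5] turn -0.1 gap 0.0124 F [-0.  -0.3  0.1]
```

View pics/w7c.png

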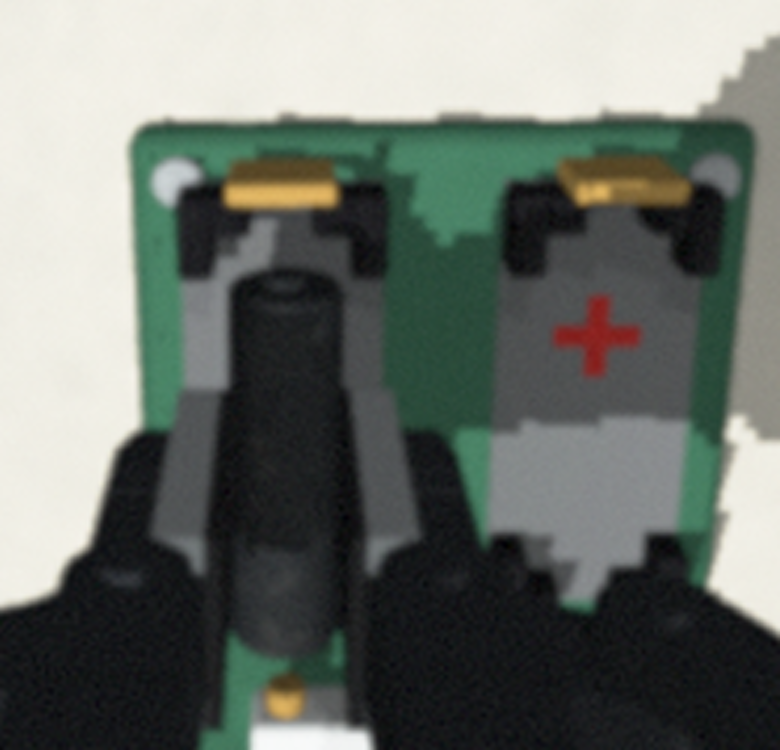

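Run:
```python
from h import *
c=pickle.load(open("w7.pkl","rb"))
def f(u,v,z):
    u=(u+.5)/3-.5+300;v=(v+.5)/3-.5+230
    return onz(c,(u+.5)/1.4-.5,(v+.5)/1.4-.5,z)
q=[.50704,.0409,.16003]
R=np.array([[np.cos(q[2]),-np.sin(q[2])],[np.sin(q[2]),np.cos(q[2])]])
L=lambda p:(R.T@(p[:2]-q[:2])*1000).round(1)
for n,p in dict(mr=f(597,337,.0085),
 lTL=f(179,187,.016),lTR=f(388,187,.016),rTL=f(505,187,.016),rTR=f(724,187,.016),lfL=f(184,340,.0085),lfR=f(383,340,.0085),
 cellL=f(231,300,.0286),cellR=f(344,300,.0286),cellf_low=f(287,270,.0216),cellback=f(287,655,.0356)).items(): print(n,L(p))
print("tcp",L(np.array([.5346,.0701])))
```

```text
mr [ 39.1 -19.7]
lTL [62.8 38.1]
lTR [63.  11.1]
rTL [63.1 -4. ]
rTR [ 63.3 -32.3]
lfL [38.2 38.4]
lfR [38.4 10.4]
cellL [52.1 30.9]
cellR [52.2 17.1]
cellf_low [53.5 24.1]
cellback [ 6.3 23.7]
tcp [31.9 24.4]
```

Request:
{"api": "arm_command", "payload": {
  "motion": [
    [-0.0005, 0, 0.004, 0, 0.05],
    [-0.0005, 0, 0.008, 0, 0.05],
    [-0.0005, 0, 0.0115, 0, 0.05],
    [-0.0005, 0, 0.0125, 0, 0.05]
  ]
}}

```text
time_s: 4.65
ee_pos: [0.5347, 0.0705, 0.0177]
ee_rot: [[0.166, -0.986, -0.005], [-0.986, -0.166, -0.002], [0.001, 0.005, -1.0]]
wrist_force: [-3.4, -0.8, 14.6]
finger_gap: 0.0125
```

```bash
python3 look.py w8;  python3 go.py .5345 .070 .016 -1.403;python3 -c "
import cv2;im=cv2.imread('pics/w8.png');cv2.imwrite('pics/w8c.png',cv2.resize(im[230:480,300:560],None,fx=3,fy=3,interpolation=cv2.INTER_CUBIC))"
```

```text
4.65 [0.5347 0.0705 0.0177] [-0.001  0.004  0.004 -0.    -0.008 -0.002]
t 4.7 pos [0.5347 0.0705 0.0178] ang -1.4039 shift mm [0.5 0.3 1.8] turn -0.1 gap 0.0129 F [-3.4 -0.7  8.5]
```

View pics/w8c.png

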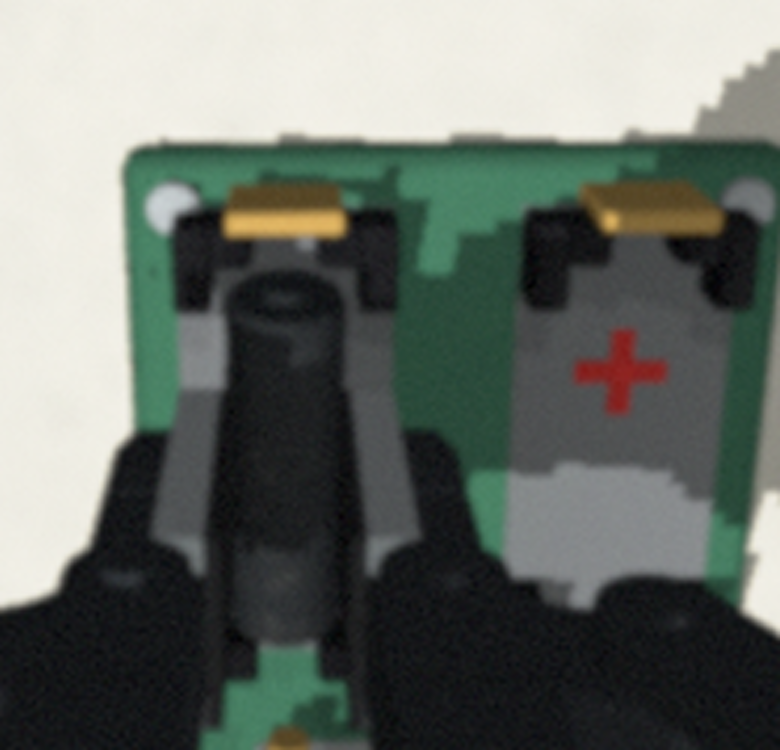

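```bash
python3 - <<'E'
from h import *
import cv2
c=pickle.load(open("w8.pkl","rb"))
def f(u,v,z):
    u=(u+.5)/3-.5+300;v=(v+.5)/3-.5+230
    return onz(c,(u+.5)/1.4-.5,(v+.5)/1.4-.5,z)
q=[.50704,.0409,.16003]
R=np.array([[np.cos(q[2]),-np.sin(q[2])],[np.sin(q[2]),np.cos(q[2])]])
L=lambda p:(R.T@(p[:2]-q[:2])*1000).round(1)
for z in (.010,.013,.016): print(z,"front low",L(f(287,272,z)), "front top",L(f(287,320,z+.014)),"back top",L(f(287,640,z+.011)),'L',L(f(227,300,z+.007)),'R',L(f(346,300,z+.007)))
for n,p in dict(mr=f(620,371,.0085),lTL=f(174,213,.016),lTR=f(398,213,.016),lfL=f(180,360,.0085),lfR=f(393,360,.0085),inner=f(215,265,.016),innerR=f(360,265,.016)).items(): print(n,L(p))
im=cv2.imread('pics/w8.png');cv2.imwrite('pics/w8d.png',cv2.resize(im[290:460,350:445],None,fx=6,fy=6,interpolation=cv2.INTER_CUBIC)[:,:]*1)
E
python3 -c "
import cv2;im=cv2.imread('pics/w8d.png');im=cv2.convertScaleAbs(im,alpha=2.2,beta=10);cv2.imwrite('pics/w8d.png',cv2.resize(im,(445,796)) if 0 else im[:600])"
```

```text
0.01 front low [53.4 24.5] front top [52.5 24.5] back top [ 6.5 24.1] L [52.2 31.8] R [52.3 17.3]
0.013 front low [54.5 24.5] front top [53.7 24.5] back top [ 8.6 24.1] L [53.4 31.7] R [53.5 17.4]
0.016 front low [55.5 24.5] front top [54.9 24.5] back top [10.8 24.2] L [54.5 31.5] R [54.6 17.6]
mr [ 39.3 -19.6]
lTL [63.  38.2]
lTR [63.2 11.2]
lfL [40.4 38.4]
lfR [40.6 10.4]
inner [56.4 33.3]
innerR [56.5 15.6]
```

View pics/w8d.png

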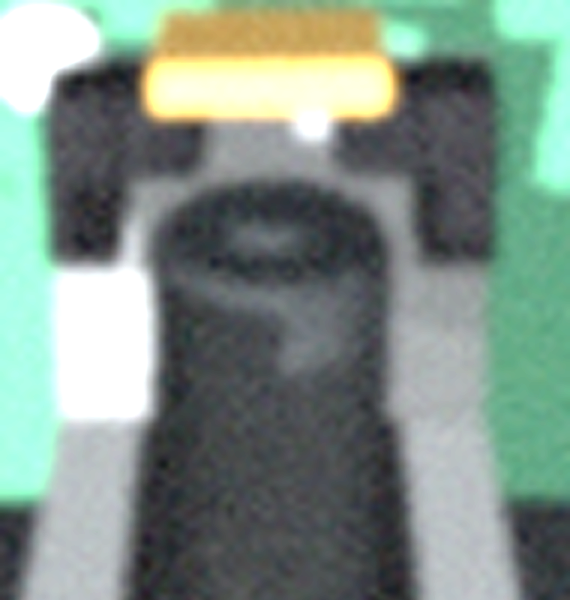

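Request:
{"api": "arm_command", "payload": {
  "motion": [
    [0, 0, 0, 0, 0.2],
    [0, 0, 0, 0, 0.28],
    [0, 0, 0, 0, 0.3],
    [0, 0, 0, 0, 0.3]
  ]
}}

```text
time_s: 5.03
ee_pos: [0.5347, 0.0706, 0.0176]
ee_rot: [[0.166, -0.986, -0.005], [-0.986, -0.166, -0.002], [0.001, 0.005, -1.0]]
wrist_force: [0.6, 0.8, 0.0]
finger_gap: 0.0257
```

```bash
python3 look.py w9;  python3 go.py .5345 .070 .016 -1.403;python3 -c "
import cv2;im=cv2.imread('pics/w9.png');im=cv2.convertScaleAbs(im,alpha=1.6,beta=10);cv2.imwrite('pics/w9c.png',cv2.resize(im[230:480,300:560],None,fx=3,fy=3,interpolation=cv2.INTER_CUBIC))"
```

```text
5.0333 [0.5347 0.0706 0.0176] [-0.001  0.002  0.001 -0.003  0.001  0.002]
t 5.0833 pos [0.5346 0.0706 0.0176] ang -1.404 shift mm [0.5 0.2 1.6] turn -0.1 gap 0.0255 F [-0.4  0.3  0.2]
```

View pics/w9c.png

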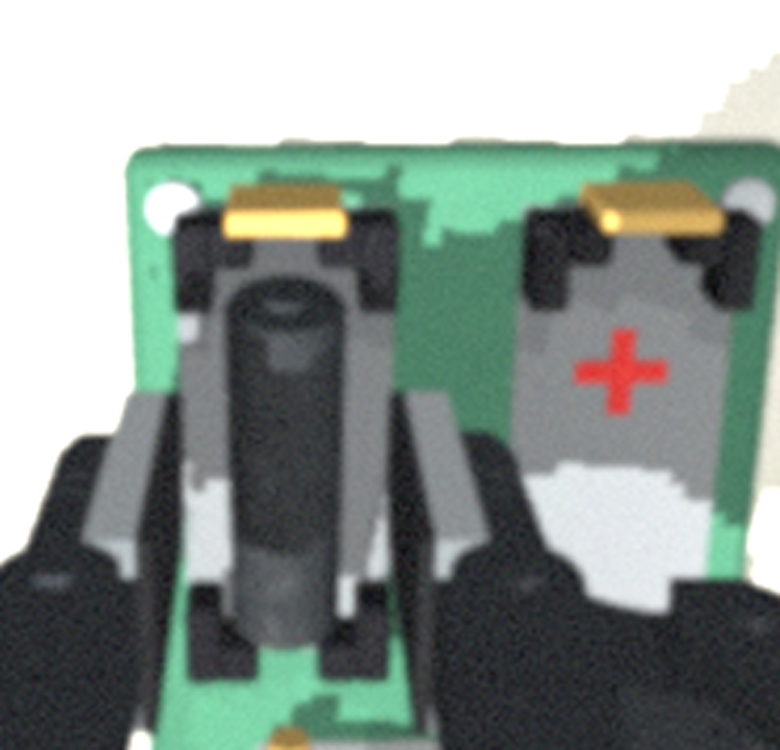

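Run:
```python
from h import *
c=pickle.load(open("w9.pkl","rb"))
def f(u,v,z):
    u=(u+.5)/3-.5+300;v=(v+.5)/3-.5+230
    return onz(c,(u+.5)/1.4-.5,(v+.5)/1.4-.5,z)
q=[.50704,.0409,.16003]
R=np.array([[np.cos(q[2]),-np.sin(q[2])],[np.sin(q[2]),np.cos(q[2])]])
L=lambda p:(R.T@(p[:2]-q[:2])*1000).round(1)
for n,p in dict(frontlow=f(287,276,.008),fronttop=f(287,327,.022),backtop=f(287,647,.022),fL=f(228,310,.015),fR=f(346,310,.015),bL=f(232,590,.015),bR=f(340,590,.015),rearouter=f(222,678,.016),rearinner=f(252,632,.016),frontinner=f(215,267,.016),frontouter=f(200,213,.016), rL=f(188,640,.016),rR=f(389,640,.016)).items(): print(n,L(p))
```

```text
frontlow [52.1 24.5]
fronttop [50.8 24.5]
backtop [ 6.2 24.2]
fL [50.1 31.8]
fR [50.3 17.2]
bL [ 9.9 31.5]
bR [10.  17.1]
rearouter [-3.3 32.9]
rearinner [ 4.1 28.8]
frontinner [56.2 33.3]
frontouter [63.  35.1]
rL [ 2.8 37.5]
rR [ 3.  10.4]
```

Request:
{"api": "arm_command", "payload": {
  "motion": [
    [0, 0, -0.015, 0, 0.3],
    [0, 0, -0.05, 0, 0.35],
    [0, 0, -0.09, 0, 0.5],
    [0, 0, -0.125, 0, 0.6],
    [0.02, 0.0, -0.125, 0, 0.6]
  ]
}}

```text
time_s: 5.5
ee_pos: [0.5429, 0.0534, 0.1497]
ee_rot: [[0.169, -0.986, 0.008], [-0.986, -0.169, 0.0], [0.001, -0.008, -1.0]]
wrist_force: [1.6, -0.1, 0.5]
finger_gap: 0.0515
```

```bash
python3 look.py w10;  python3 look.py s10 scene; python3 go.py .647 -.164 .13 -1.342;python3 -c "
import cv2,numpy as np;im=cv2.imread('pics/w10.png');im=cv2.convertScaleAbs(im,alpha=1.5,beta=10);a=cv2.resize(im[220:370,330:530],None,fx=4,fy=4,interpolation=cv2.INTER_CUBIC)
cv2.imwrite('pics/w10c.png',a)
im=cv2.imread('pics/s10.png');cv2.imwrite('pics/s10c.png',cv2.resize(im[260:370,220:360],None,fx=5.5,fy=5.5,interpolation=cv2.INTER_CUBIC))"
```

```text
5.5 [0.5429 0.0534 0.1497] [-0.475  0.073  0.055 -0.051 -0.089 -0.473]
5.55 [0.5424 0.0483 0.1468] [ 0.009  0.044  0.074  0.012 -0.024  0.071]
t 5.6 pos [0.5404 0.0496 0.1446] ang -1.4049 shift mm [228.2 -69.9  15.2] turn -3.6 gap 0.0512 F [-0.5  0.7 -1. ]
```

View pics/w10c.png

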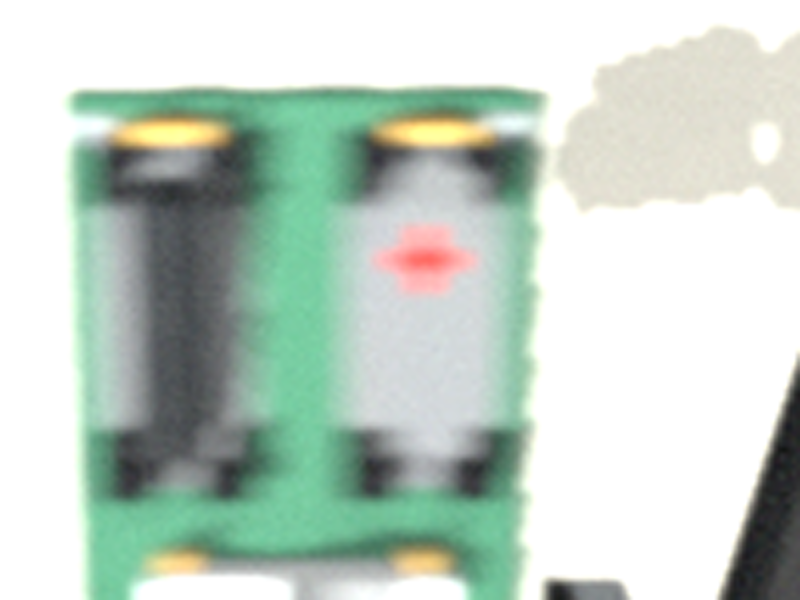

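View pics/s10c.png

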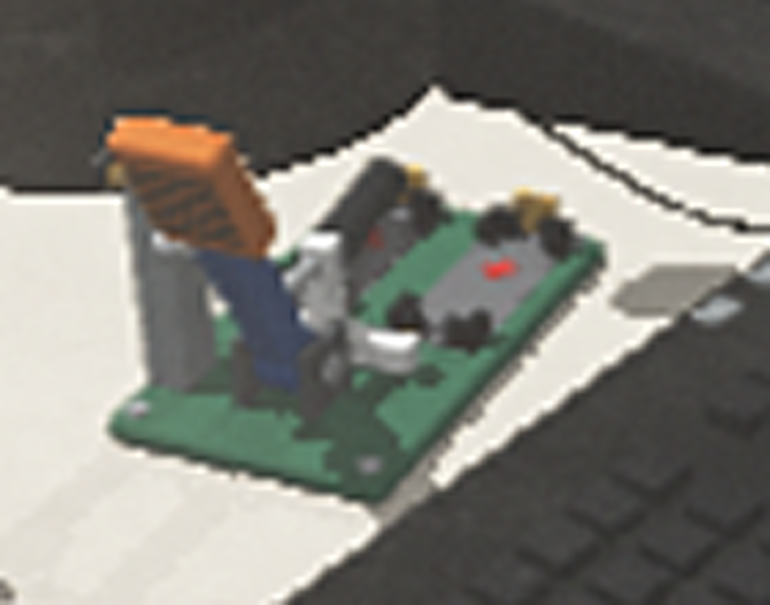

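```bash
python3 look.py w11; python3 look.py t11 top
python3 - <<'E'
from h import *
s=pickle.load(open("s10.pkl","rb"))
q=[.50704,.0409,.16003]
R=np.array([[np.cos(q[2]),-np.sin(q[2])],[np.sin(q[2]),np.cos(q[2])]])
def cr(x,y,z):
    p=proj(s,[*(np.array(q[:2])+R@[x/1000,y/1000]),z/1000])[0]; p=(p+.5)*1.4-.5; return ((p-[220,260]+.5)*5.5-.5).round(0)
for n,l in dict(mark=(38.5,22,8.5),markr=(38.5,-22,8.5),fronttop=(54,22,22),frontbot=(54,22,8),frontR=(54,15,15),backtop=(6,22,22),backbot=(6,22,8),plateBL=(-70,43,8),plateBR=(-70,-43,8),plateTR=(70,-43,8),brassL=(62,22,21),brassR=(62,-22,21)).items(): print(n,cr(*l))
import cv2
im=cv2.imread('pics/w11.png');im=cv2.convertScaleAbs(im,alpha=1.5,beta=10);a=cv2.resize(im[220:370,330:530],None,fx=4,fy=4,interpolation=cv2.INTER_CUBIC)
cv2.imwrite('pics/w11c.png',a)
E
```

```text
5.6 [0.5404 0.0496 0.1446] [0.018 0.031 0.06  0.042 0.006 0.027]
5.65 [0.5388 0.0505 0.1431] [0.016 0.019 0.036 0.018 0.003 0.007]
mark [371. 240.]
markr [503. 270.]
fronttop [394. 176.]
frontbot [397. 217.]
frontR [416. 201.]
backtop [311. 253.]
backbot [314. 295.]
plateBL [103. 415.]
plateBR [380. 485.]
plateTR [615. 234.]
brassL [407. 167.]
brassR [538. 196.]
```

View pics/w11c.png

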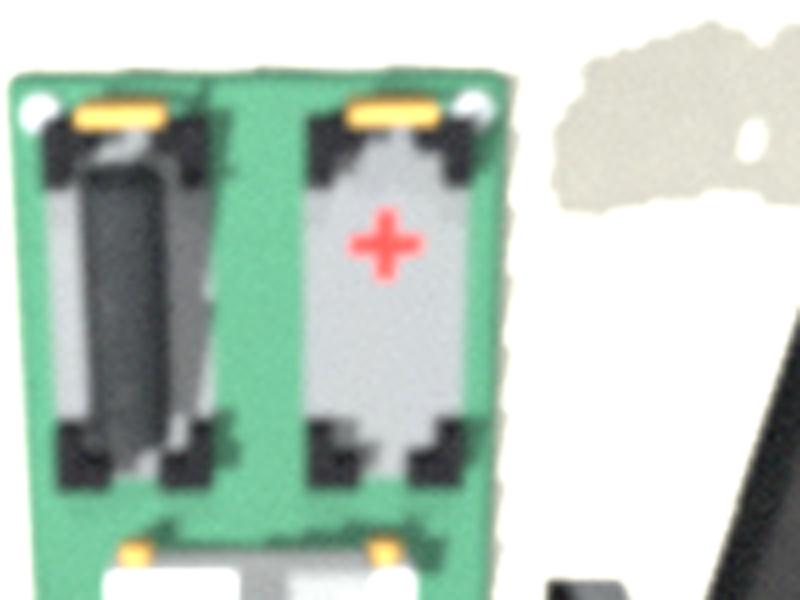

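Request:
{"api": "arm_command", "payload": {
  "motion": [
    [0.03, 0, 0.02, 0, 0.6],
    [0.06, 0, 0.06, 0, 0.6],
    [0.06, 0, 0.07, 0, 0.6],
    [0.06, 0, 0.07, 0, 0.6]
  ]
}}

```text
time_s: 6.03
ee_pos: [0.5433, -0.0086, 0.067]
ee_rot: [[0.163, -0.986, -0.018], [-0.987, -0.163, 0.0], [-0.003, 0.017, -1.0]]
wrist_force: [-0.2, 0.3, 1.0]
finger_gap: 0.0516
```

```bash
python3 look.py t12 top; python3 look.py w12
python3 - <<'E'
from h import *
import cv2
s=pickle.load(open("w12.pkl","rb"))
q=[.50704,.0409+.0015,.167]
R=np.array([[np.cos(q[2]),-np.sin(q[2])],[np.sin(q[2]),np.cos(q[2])]])
def cr(x,y,z):
    p=proj(s,[*(np.array(q[:2])+R@[x/1000,y/1000]),z/1000])[0]; return ((p+.5)*1.4-.5).round(0)
for n,l in dict(mark=(38.5,22,8.5),markr=(38.5,-22,8.5),fronttop=(54,22,22),frontbot=(54,22,8),backtop=(6,22,22),backbot=(6,22,8),brassL=(62,22,21),brassR=(62,-22,21)).items(): print(n,cr(*l))
E
```

```text
6.0333 [ 0.5433 -0.0086  0.067 ] [ 0.03  -0.048 -0.052  0.023  0.063  0.013]
6.0833 [ 0.5446 -0.0078  0.069 ] [ 0.021 -0.041 -0.051  0.006  0.013  0.002]
mark [242. 306.]
markr [328. 305.]
fronttop [228. 283.]
frontbot [239. 276.]
backtop [240. 375.]
backbot [249. 363.]
brassL [227. 266.]
brassR [321. 266.]
```

View pics/w12.png

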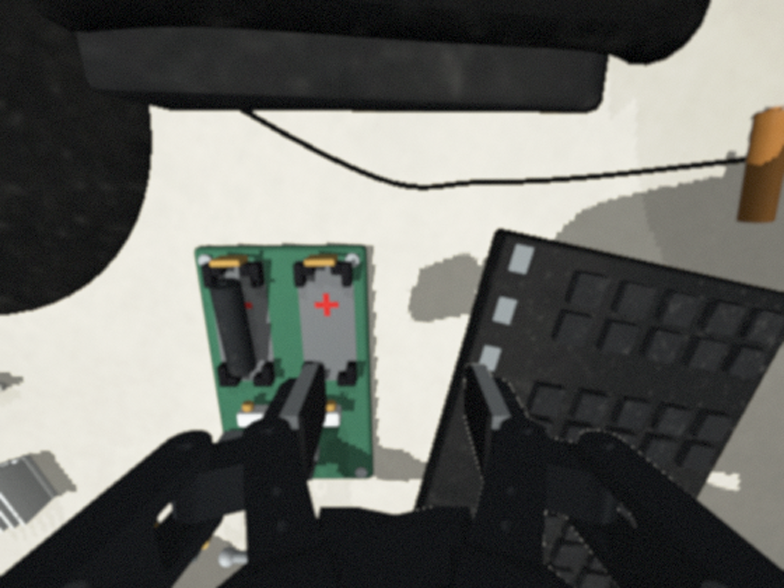

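```bash
python3 - <<'E'
import cv2
from h import *
c=pickle.load(open("w12.pkl","rb"));im=c["pixels"][:,:,::-1]
a=cv2.resize(im[165:290,130:275],None,fx=5.4,fy=4.7,interpolation=cv2.INTER_CUBIC) if 0 else cv2.resize(im[170:285,135:265],None,fx=5,fy=5,interpolation=cv2.INTER_CUBIC)
cv2.imwrite("pics/w12c.png",cv2.convertScaleAbs(a,alpha=1.6,beta=10))
E
```

```text
(no output)
```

View pics/w12c.png

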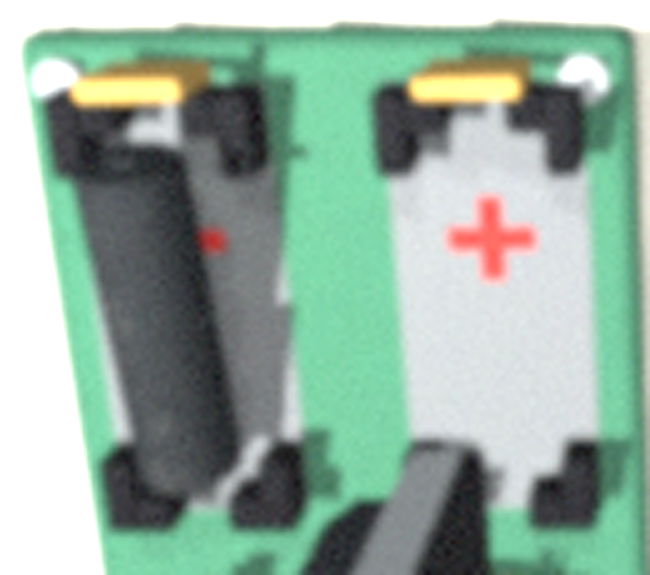

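```bash
python3 go.py .5347 .0705 .06 -1.404
```

```text
t 6.1333 pos [ 0.5461 -0.0075  0.0707] ang -1.4057 shift mm [-78.8  -1.7  10.8] turn -0.1 gap 0.0514 F [ 0.   0.4 -0.2]
```

Request:
{"api": "arm_command", "payload": {
  "motion": [
    [-0.04, -0.001, 0.005, 0, 0.4],
    [-0.079, -0.001, 0.008, 0, 0.36],
    [-0.079, -0.001, 0.008, 0, 0.36],
    [-0.079, -0.001, 0.008, 0, 0.36],
    [-0.079, -0.001, 0.008, 0, 0.36]
  ]
}}

```text
time_s: 6.55
ee_pos: [0.5347, 0.0714, 0.064]
ee_rot: [[0.167, -0.986, -0.008], [-0.986, -0.167, -0.0], [-0.001, 0.008, -1.0]]
wrist_force: [0.9, -0.3, 0.4]
finger_gap: 0.0306
```

```bash
python3 look.py w13; python3 go.py .5345 .0705 .017 -1.404
```

```text
6.55 [0.5347 0.0714 0.064 ] [-0.029  0.004 -0.003 -0.004 -0.002  0.001]
t 6.6 pos [0.5348 0.0707 0.0639] ang -1.4047 shift mm [ 0.2 -0.  46.9] turn -0.0 gap 0.0305 F [1.  0.1 0.4]
```

View pics/w13.png

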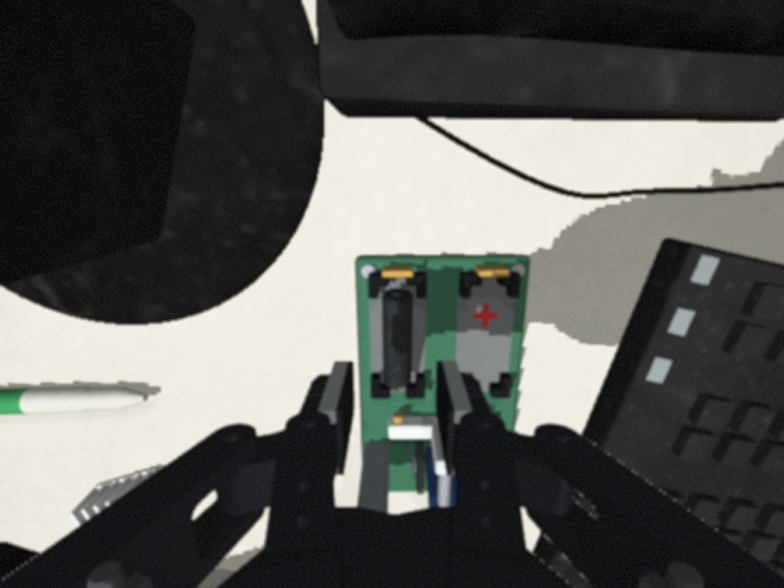

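Request:
{"api": "arm_command", "payload": {
  "motion": [
    [0, 0, 0.035, 0, 0.34],
    [0, 0, 0.046, 0, 0.32],
    [0, 0, 0.046, 0, 0.2],
    [0, 0, 0.046, 0, 0.05],
    [0, 0, 0.046, 0, 0.05]
  ]
}}

```text
time_s: 7.02
ee_pos: [0.5356, 0.0701, 0.0188]
ee_rot: [[0.164, -0.986, -0.006], [-0.986, -0.164, -0.0], [-0.001, 0.006, -1.0]]
wrist_force: [0.5, 0.1, -0.2]
finger_gap: 0.0126
```

Request:
{"api": "arm_command", "payload": {
  "motion": [
    [0, 0, 0, 0, 0.05],
    [0, 0.0005, -0.002, 0, 0.05],
    [0, 0.002, -0.002, 0, 0.05],
    [0, 0.003, -0.002, 0, 0.05],
    [0, 0.003, -0.001, 0, 0.05]
  ]
}}

```text
time_s: 7.43
ee_pos: [0.5326, 0.0696, 0.0203]
ee_rot: [[0.164, -0.986, -0.006], [-0.986, -0.164, -0.0], [-0.001, 0.006, -1.0]]
wrist_force: [0.2, 0.5, -0.1]
finger_gap: 0.0127
```

```bash
python3 look.py w14; python3 go.py .5345 .0705 .017 -1.404;python3 - <<'E'
import cv2
im=cv2.imread('pics/w14.png');im=cv2.convertScaleAbs(im,alpha=1.6,beta=10);cv2.imwrite('pics/w14c.png',cv2.resize(im[230:480,300:560],None,fx=3,fy=3,interpolation=cv2.INTER_CUBIC))
E
```

```text
7.4333 [0.5326 0.0696 0.0203] [-0.001  0.024  0.015 -0.    -0.037  0.001]
t 7.4833 pos [0.5325 0.0696 0.0199] ang -1.4056 shift mm [-0.5 -2.2  2.9] turn -0.1 gap 0.0128 F [0.7 0.1 0.5]
```

View pics/w14c.png

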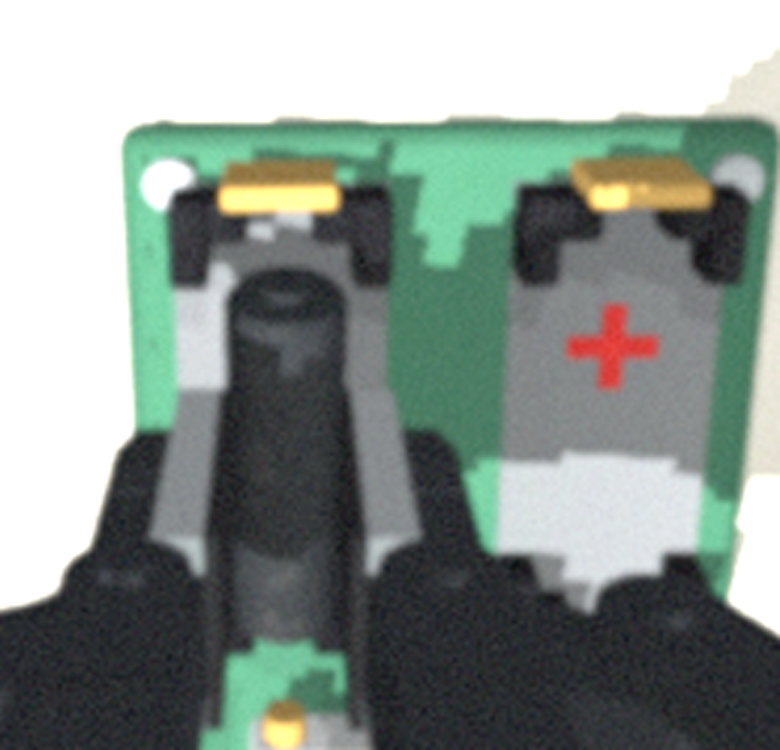

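Request:
{"api": "arm_command", "payload": {
  "motion": [
    [-0.0007, 0, 0.002, 0, 0.05],
    [-0.0007, 0, 0.003, 0, 0.15],
    [-0.0007, 0, 0.003, 0, 0.3],
    [-0.0007, 0, 0.003, 0, 0.3],
    [-0.0007, 0, -0.006, 0, 0.3]
  ]
}}

```text
time_s: 7.9
ee_pos: [0.531, 0.0703, 0.0247]
ee_rot: [[0.164, -0.986, -0.01], [-0.986, -0.164, -0.0], [-0.001, 0.01, -1.0]]
wrist_force: [0.2, 0.2, -0.0]
finger_gap: 0.0257
```

Request:
{"api": "arm_command", "payload": {
  "motion": [
    [0, 0, -0.02, 0, 0.3],
    [0.02, 0, -0.04, 0, 0.4],
    [0.055, 0, -0.05, 0, 0.5],
    [0.075, 0, -0.05, 0, 0.6],
    [0.075, 0, -0.05, 0, 0.6]
  ]
}}

```text
time_s: 8.32
ee_pos: [0.546, -0.0072, 0.0765]
ee_rot: [[0.162, -0.987, -0.005], [-0.987, -0.162, -0.003], [0.002, 0.006, -1.0]]
wrist_force: [0.1, 0.5, -0.5]
finger_gap: 0.0514
```

```bash
python3 look.py s15 scene; python3 look.py w15; python3 go.py .5345 .0705 .017 -1.404;python3 - <<'E'
import cv2
from h import *
c=pickle.load(open("w15.pkl","rb"));im=c["pixels"][:,:,::-1]
a=cv2.resize(im[170:285,135:265],None,fx=5,fy=5,interpolation=cv2.INTER_CUBIC)
cv2.imwrite("pics/w15c.png",cv2.convertScaleAbs(a,alpha=1.6,beta=10))
im=cv2.imread('pics/s15.png');cv2.imwrite('pics/s15c.png',cv2.resize(im[260:370,220:360],None,fx=5.5,fy=5.5,interpolation=cv2.INTER_CUBIC))
E
```

```text
8.3167 [ 0.546  -0.0072  0.0765] [0.044 0.009 0.041 0.055 0.014 0.045]
8.3667 [ 0.5447 -0.0053  0.0757] [0.037 0.007 0.032 0.025 0.007 0.013]
t 8.4167 pos [ 0.5438 -0.0041  0.0752] ang -1.4075 shift mm [-75.   -3.5  58.3] turn -0.2 gap 0.051 F [-0.5  0.  -0.2]
```

View pics/w15c.png

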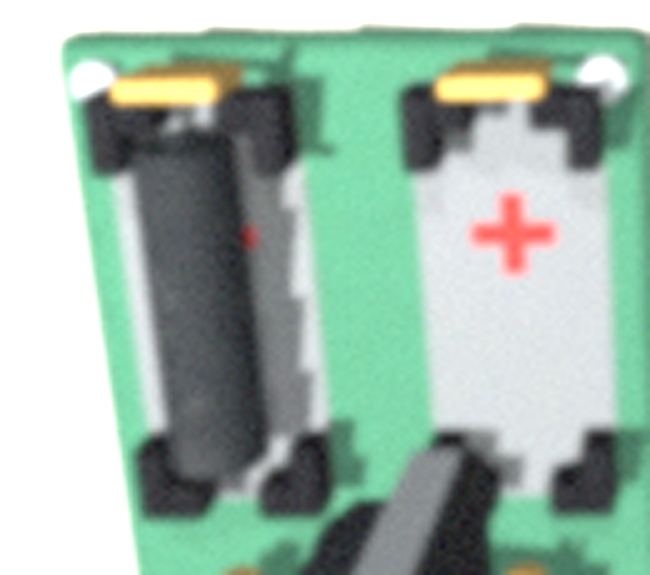

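View pics/s15c.png

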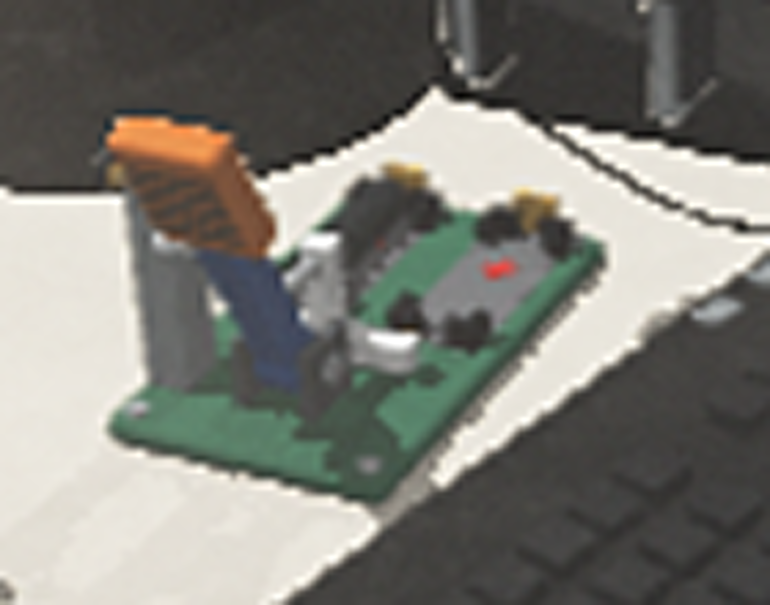

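```bash
python3 go.py .647 -.164 .13 -1.342
python3 - <<'E'
import numpy as np
q=[.50704,.0409,.16003]
R=np.array([[np.cos(q[2]),-np.sin(q[2])],[np.sin(q[2]),np.cos(q[2])]])
print(np.array(q[:2])+R@[.0302,-.0197])
E
```

```text
t 8.4167 pos [ 0.5438 -0.0041  0.0752] ang -1.4075 shift mm [174.5 -75.3 -55.9] turn -3.8 gap 0.051 F [-0.5  0.  -0.2]
[0.53999327 0.02626402]
```

Request:
{"api": "arm_command", "payload": {
  "motion": [
    [0.03, -0.013, -0.025, 0, 0.6],
    [0.065, -0.025, -0.045, -2, 0.6],
    [0.1, -0.043, -0.055, -3.8, 0.6],
    [0.14, -0.06, -0.055, -3.8, 0.6],
    [0.175, -0.075, -0.055, -3.8, 0.6]
  ]
}}

```text
time_s: 8.83
ee_pos: [0.6481, -0.1646, 0.1303]
ee_rot: [[0.229, -0.973, -0.008], [-0.973, -0.229, 0.0], [-0.002, 0.008, -1.0]]
wrist_force: [-0.1, 0.2, -0.5]
finger_gap: 0.051
```

Request:
{"api": "arm_command", "payload": {
  "motion": [
    [0, 0, 0, 0, 0.6],
    [0, 0, 0, 0, 0.6]
  ]
}}

```text
time_s: 9.0
ee_pos: [0.6487, -0.1651, 0.1294]
ee_rot: [[0.228, -0.974, -0.009], [-0.974, -0.228, 0.001], [-0.003, 0.008, -1.0]]
wrist_force: [-1.1, 0.4, 0.7]
finger_gap: 0.0513
```

```bash
python3 look.py t16 top;python3 look.py w16; python3 go.py .647 -.164 .13 -1.342
```

```text
9.0 [ 0.6487 -0.1651  0.1294] [ 0.03  -0.029  0.06   0.014  0.016  0.002]
9.05 [ 0.6476 -0.1636  0.1294] [ 0.021 -0.021  0.036  0.001  0.002  0.001]
t 9.1 pos [ 0.6471 -0.1628  0.1295] ang -1.3389 shift mm [ 1.2  0.4 -0.5] turn 0.2 gap 0.0516 F [0.3 1.2 0.5]
```

View pics/w16.png

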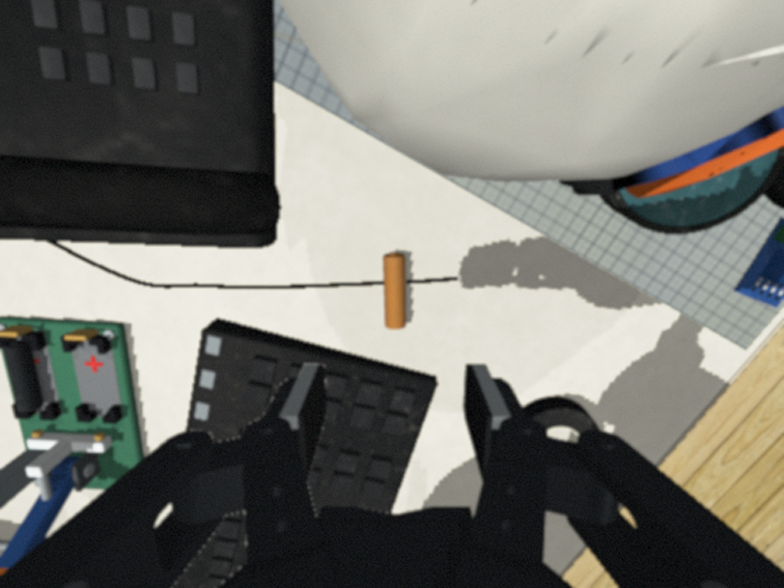

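Run:
```python
from h import *
c=pickle.load(open("w16.pkl","rb"))
f=lambda u,v,z:onz(c,(u+.5)/1.4-.5,(v+.5)/1.4-.5,z)
A=f(394.5,254,.007);B=f(396,328,.012);v=A-B
print(A,B,(A+B)/2,np.hypot(*v[:2]),np.arctan2(v[1],v[0]), "kb",f(435,378,.02),"tape near",f(520,405,.018))
C=c;print(-np.array(c["R"]).T@c["t"])
```

```text
[ 0.67129467 -0.15754828  0.007     ] [ 0.62402365 -0.16975048  0.012     ] [ 0.64765916 -0.16364938  0.0095    ] 0.04882051827108126 0.2526182472073772 kb [ 0.59818664 -0.20274782  0.02      ] tape near [ 0.59074316 -0.26557129  0.018     ]
[ 0.72212241 -0.14687168  0.27155031]
```

```bash
python3 go.py .6475 -.164 .009 -1.331
```

```text
t 9.1 pos [ 0.6471 -0.1628  0.1295] ang -1.3389 shift mm [  1.8  -1.3 120.5] turn -0.4 gap 0.0516 F [0.3 1.2 0.5]
```

Request:
{"api": "arm_command", "payload": {
  "motion": [
    [0.002, -0.001, 0.038, -0.4, 0.5],
    [0.002, -0.001, 0.075, -0.4, 0.4],
    [0.002, -0.001, 0.105, -0.4, 0.4],
    [0.002, -0.001, 0.12, -0.4, 0.4],
    [0.002, -0.001, 0.12, -0.4, 0.4]
  ]
}}

```text
time_s: 9.52
ee_pos: [0.6427, -0.1606, 0.0052]
ee_rot: [[0.238, -0.971, -0.02], [-0.971, -0.239, 0.006], [-0.011, 0.018, -1.0]]
wrist_force: [-0.7, 0.3, 0.3]
finger_gap: 0.0341
```

```bash
python3 look.py w17;python3 go.py .6475 -.164 .009 -1.331
```

```text
9.5167 [ 0.6427 -0.1606  0.0052] [-0.004 -0.045 -0.068 -0.001  0.039 -0.002]
t 9.5667 pos [ 0.6447 -0.1615  0.0076] ang -1.3301 shift mm [ 3.1 -2.1 -1.5] turn 0.1 gap 0.0342 F [-0.4  0.1  0.3]
```

View pics/w17.png

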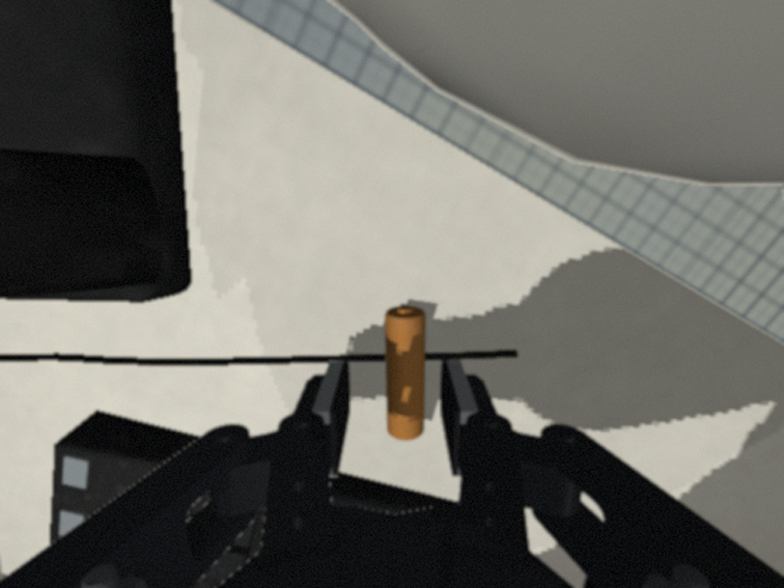

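Request:
{"api": "arm_command", "payload": {
  "motion": [
    [0.003, -0.003, -0.001, 0, 0.4],
    [0.003, -0.003, -0.001, 0, 0.4],
    [0.003, -0.003, -0.001, 0, 0.15],
    [0.003, -0.003, -0.001, 0, 0.05],
    [0.003, -0.003, -0.001, 0, 0.05]
  ]
}}

```text
time_s: 9.98
ee_pos: [0.6495, -0.1639, 0.0104]
ee_rot: [[0.238, -0.971, -0.013], [-0.971, -0.238, 0.004], [-0.007, 0.012, -1.0]]
wrist_force: [-0.5, 1.2, 5.7]
finger_gap: 0.0122
```

Request:
{"api": "arm_command", "payload": {
  "motion": [
    [0, 0, 0, 0, 0.05],
    [0, 0, 0, 0, 0.05]
  ]
}}

```text
time_s: 10.15
ee_pos: [0.6498, -0.1641, 0.0111]
ee_rot: [[0.238, -0.971, -0.012], [-0.971, -0.238, 0.003], [-0.006, 0.011, -1.0]]
wrist_force: [0.3, -0.2, -0.6]
finger_gap: 0.0123
```

```bash
python3 look.py w18;python3 go.py .6475 -.164 .13 -1.331;python3 -c "
import cv2;im=cv2.imread('pics/w18.png');im=cv2.convertScaleAbs(im,alpha=1.3,beta=10);cv2.imwrite('pics/w18c.png',cv2.resize(im[290:490,300:500],None,fx=3.8,fy=3,interpolation=cv2.INTER_CUBIC))"
```

```text
10.15 [ 0.6498 -0.1641  0.0111] [-0.001  0.007  0.006 -0.001 -0.001  0.   ]
t 10.2 pos [ 0.6495 -0.164   0.0107] ang -1.3304 shift mm [  -1.3    3.3 -119.3] turn 0.0 gap 0.0127 F [-0.4 -0.8 -0.4]
```

View pics/w18c.png

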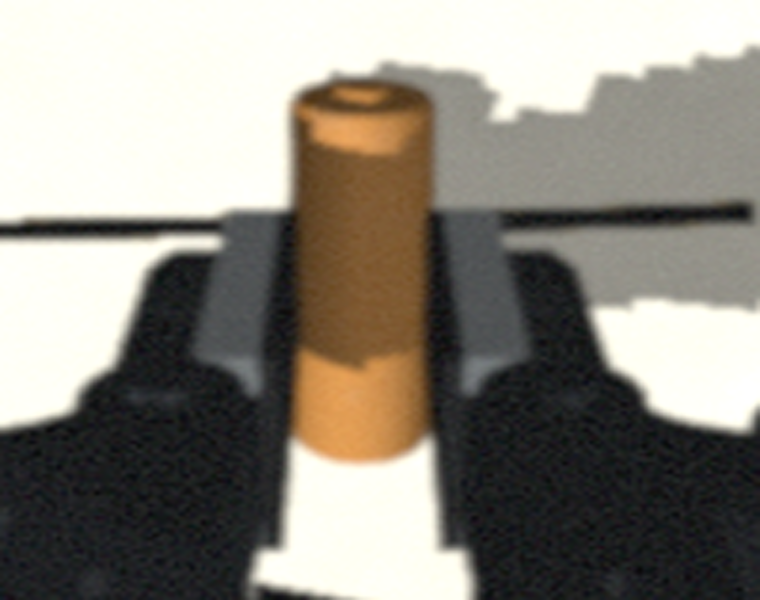

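Request:
{"api": "arm_command", "payload": {
  "motion": [
    [0, 0, -0.02, 0, 0.05],
    [0, 0, -0.06, 0, 0.05],
    [0, 0, -0.1, 0, 0.05],
    [0, 0, -0.1, 0, 0.05]
  ]
}}

```text
time_s: 10.53
ee_pos: [0.6557, -0.1663, 0.119]
ee_rot: [[0.238, -0.971, 0.001], [-0.971, -0.238, -0.002], [0.002, -0.001, -1.0]]
wrist_force: [1.4, -0.1, 1.0]
finger_gap: 0.0123
```

```bash
python3 go.py .5415 .0265 .09 -1.404
```

```text
t 10.5333 pos [ 0.6557 -0.1663  0.119 ] ang -1.3304 shift mm [-214.5   65.    28.5] turn 4.2 gap 0.0123 F [ 1.4 -0.1  1. ]
```

Request:
{"api": "arm_command", "payload": {
  "motion": [
    [-0.04, 0.012, 0, 1, 0.05],
    [-0.08, 0.024, 0, 2, 0.05],
    [-0.12, 0.036, 0, 4.2, 0.05],
    [-0.155, 0.048, 0.005, 4.2, 0.05],
    [-0.19, 0.057, 0.015, 4.2, 0.05]
  ]
}}

```text
time_s: 10.95
ee_pos: [0.5541, 0.0058, 0.1043]
ee_rot: [[0.166, -0.986, 0.003], [-0.986, -0.166, -0.002], [0.002, -0.003, -1.0]]
wrist_force: [0.5, -0.0, -0.1]
finger_gap: 0.0122
```

```bash
python3 go.py .5415 .0265 .08 -1.404
```

```text
t 10.95 pos [0.5541 0.0058 0.1043] ang -1.4043 shift mm [-22.5   9.   24.2] turn -0.0 gap 0.0122 F [ 0.5 -0.  -0.1]
```

Request:
{"api": "arm_command", "payload": {
  "motion": [
    [-0.0225, 0.009, 0.02, 0, 0.05],
    [-0.0225, 0.009, 0.045, 0, 0.05],
    [-0.0225, 0.009, 0.062, 0, 0.05],
    [-0.0225, 0.009, 0.062, 0, 0.05],
    [-0.0225, 0.009, 0.062, 0, 0.05]
  ]
}}

```text
time_s: 11.37
ee_pos: [0.541, 0.0265, 0.0415]
ee_rot: [[0.166, -0.986, 0.001], [-0.986, -0.166, -0.002], [0.002, -0.001, -1.0]]
wrist_force: [-0.3, -1.2, 0.8]
finger_gap: 0.0122
```

```bash
python3 look.py t19 top; python3 look.py w19;python3 go.py .5415 .0265 .03 -1.404;python3 -c "
import cv2;im=cv2.imread('pics/w19.png');im=cv2.convertScaleAbs(im,alpha=1.5,beta=10);cv2.imwrite('pics/w19c.png',cv2.resize(im[230:480,260:520],None,fx=3,fy=3,interpolation=cv2.INTER_CUBIC))"
```

```text
11.3667 [0.541  0.0265 0.0415] [-0.009 -0.021 -0.043  0.     0.002 -0.001]
11.4167 [0.5421 0.0262 0.0424] [-0.007 -0.015 -0.024  0.001 -0.002  0.   ]
t 11.4667 pos [0.5428 0.026  0.043 ] ang -1.4048 shift mm [-0.7  1.2 13. ] turn -0.0 gap 0.0124 F [-0.4 -0.1  0.7]
```

View pics/w19c.png

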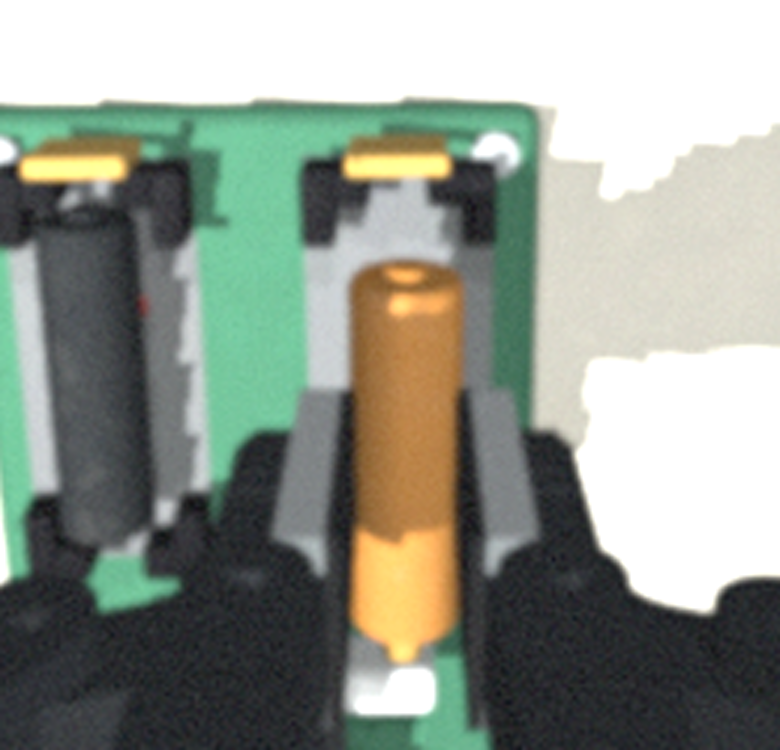

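```bash
cat > loc.py <<'E'
from h import *
q=[.50704,.0409,.16003]
R=np.array([[np.cos(q[2]),-np.sin(q[2])],[np.sin(q[2]),np.cos(q[2])]])
L=lambda p:(R.T@(p[:2]-q[:2])*1000).round(1)
def mk(name,ox,oy,s):
    c=pickle.load(open(name+".pkl","rb"))
    def f(u,v,z):
        u=(u+.5)/s-.5+ox;v=(v+.5)/s-.5+oy
        return L(onz(c,(u+.5)/1.4-.5,(v+.5)/1.4-.5,z))
    return f
E
python3 - <<'E'
from loc import *
f=mk("w19",260,230,3)
print("black rear",f(105,545,.022),"front low",f(85,208,.008),"ftop",f(85,226,.022))
print("blk L/R mid",f(50,380,.015),f(148,380,.015))
print("R cheeks",f(303,162,.016),f(495,162,.016), "floor",f(306,330,.0085),f(493,300,.0085))
print("brass R",f(398,178,.008),"brass L",f(74,180,.008),"frontinner", f(330,225,.016))
print("rear cheek L", f(60,577,.016))
print("orange rear",f(400,642,.0457),"front low",f(407,262,.0317),"L/R",f(355,450,.0387),f(460,450,.0387))
print("tcp",L(np.array([.541,.0265])),"now",L(np.array([.5428,.026])))
E
```

```text
black rear [ 6.  23.8] front low [53.9 26.9] ftop [55.5 23.4]
blk L/R mid [29.4 32. ] [29.5 17.6]
R cheeks [63.2 -6. ] [ 63.3 -32.8] floor [34.9 -5.4] [ 40.  -33.7]
brass R [ 58.8 -19.3] brass L [58.2 28.2] frontinner [54.  -9.7]
rear cheek L [-3.4 32.7]
orange rear [  6.5 -19.9] front low [ 53.9 -20.5] L/R [ 30.5 -13.9] [ 30.6 -27.5]
tcp [ 31.2 -19.6] now [ 32.9 -20.4]
```

Run:
```python
from loc import *
p=np.array(q[:2])+R@[.0305,-.0188];print(p)
from go import go
go(*p,.033,-1.404)
```

```text
[0.54014603 0.02720033]
t 11.4667 pos [0.5428 0.026  0.043 ] ang -1.4048 shift mm [-1.6  2.4 10. ] turn -0.0 gap 0.0124 F [-0.4 -0.1  0.7]
```

Request:
{"api": "arm_command", "payload": {
  "motion": [
    [-0.0015, 0.0025, 0.005, 0, 0.05],
    [-0.0015, 0.0025, 0.01, 0, 0.05],
    [-0.0015, 0.0025, 0.01, 0, 0.05],
    [-0.0015, 0.0025, 0.01, 0, 0.05],
    [-0.0015, 0.0025, 0.01, 0, 0.05]
  ]
}}

```text
time_s: 11.88
ee_pos: [0.5402, 0.0269, 0.0331]
ee_rot: [[0.165, -0.986, 0.005], [-0.986, -0.165, -0.002], [0.003, -0.005, -1.0]]
wrist_force: [-0.5, -0.5, -0.8]
finger_gap: 0.0125
```

```bash
python3 look.py t20 top; python3 look.py w20;python3 go.py .5401 .0272 .02 -1.404;python3 -c "
import cv2;im=cv2.imread('pics/w20.png');im=cv2.convertScaleAbs(im,alpha=1.5,beta=10);cv2.imwrite('pics/w20c.png',cv2.resize(im[230:480,260:520],None,fx=3,fy=3,interpolation=cv2.INTER_CUBIC))"
```

```text
11.8833 [0.5402 0.0269 0.0331] [ 0.002  0.    -0.003 -0.001  0.001  0.   ]
11.9333 [0.5403 0.027  0.0332] [-0.001 -0.002 -0.    -0.    -0.001  0.001]
t 11.9833 pos [0.5403 0.027  0.0332] ang -1.4049 shift mm [-0.3  0.2 13.2] turn -0.1 gap 0.0121 F [ 0.  -0.3 -0. ]
```

View pics/w20c.png

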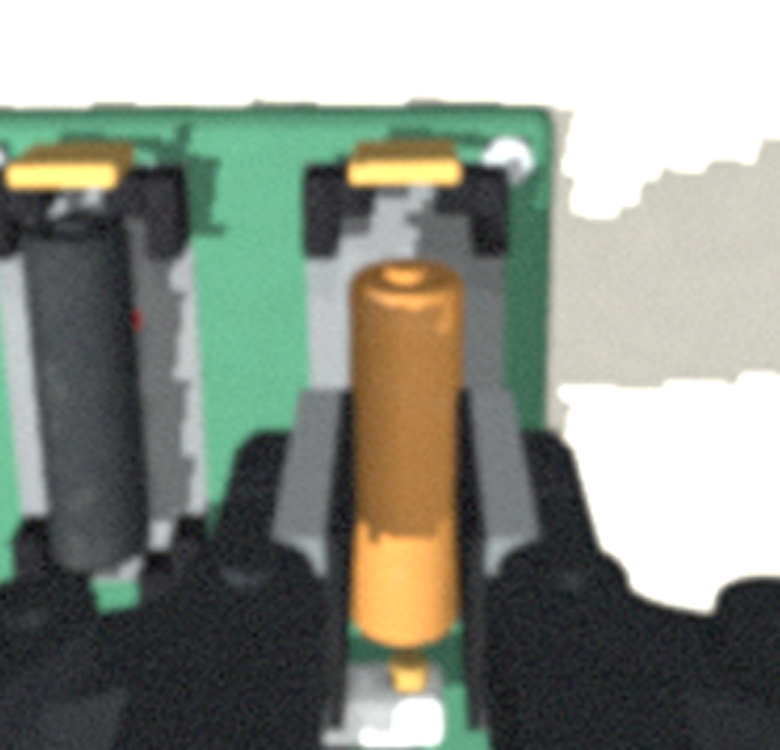

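Run:
```python
from loc import *
f=mk("w20",260,230,3)
print("black rear",f(95,570,.022),"front low",f(75,217,.008))
print("R cheeks",f(304,168,.016),f(508,168,.016), "floor",f(309,330,.0085),f(503,330,.0085))
print("orange rear",f(402,644,.0365),"front low",f(407,262,.0225),"L/R",f(353,450,.0295),f(462,450,.0295), f(352,300,.0295),f(464,300,.0295))
```

```text
black rear [ 6.1 24.1] front low [53.7 27. ]
R cheeks [63.1 -5.8] [ 63.3 -32.8] floor [37.1 -5.6] [ 37.2 -33.5]
orange rear [  4.6 -19.1] front low [ 52.3 -19.5] L/R [ 28.9 -12.6] [ 28.9 -26.7] [ 49.6 -12.6] [ 49.7 -26.6]
```

Request:
{"api": "arm_command", "payload": {
  "motion": [
    [0, -0.001, 0.004, 0, 0.05],
    [0, -0.001, 0.008, 0, 0.05],
    [0, -0.001, 0.012, 0, 0.05],
    [0, -0.001, 0.013, 0, 0.05]
  ]
}}

```text
time_s: 12.32
ee_pos: [0.5407, 0.0272, 0.0193]
ee_rot: [[0.165, -0.986, 0.004], [-0.986, -0.165, -0.002], [0.002, -0.003, -1.0]]
wrist_force: [-0.6, -0.3, -1.3]
finger_gap: 0.0122
```

```bash
python3 look.py w21;python3 go.py .5401 .0272 .02 -1.404;python3 -c "
import cv2;im=cv2.imread('pics/w21.png');im=cv2.convertScaleAbs(im,alpha=1.5,beta=10);cv2.imwrite('pics/w21c.png',cv2.resize(im[230:480,260:520],None,fx=3,fy=3,interpolation=cv2.INTER_CUBIC))"
```

```text
12.3167 [0.5407 0.0272 0.0193] [-0.001  0.012  0.006  0.003 -0.017  0.001]
t 12.3667 pos [0.5407 0.0272 0.0193] ang -1.4048 shift mm [-0.1  0.6 -0.7] turn -0.0 gap 0.0124 F [0.7 0.  0.1]
```

View pics/w21c.png

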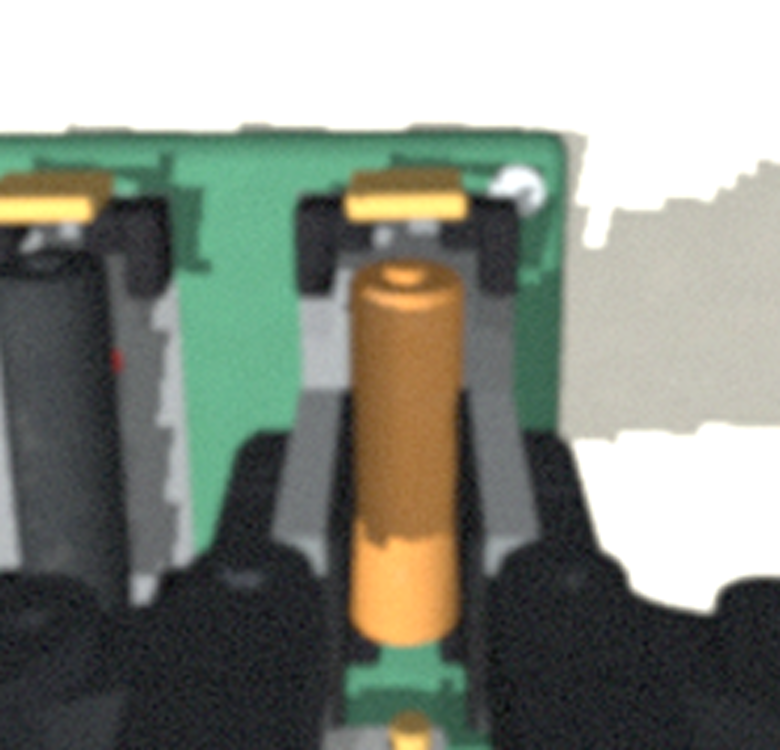

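Request:
{"api": "arm_command", "payload": {
  "motion": [
    [0, 0, 0, 0, 0.15],
    [0, 0, 0, 0, 0.28],
    [0, 0, 0, 0, 0.3],
    [0, 0, -0.005, 0, 0.3],
    [0, 0, -0.02, 0, 0.3]
  ]
}}

```text
time_s: 12.78
ee_pos: [0.5391, 0.0273, 0.0382]
ee_rot: [[0.165, -0.986, -0.0], [-0.986, -0.165, -0.002], [0.001, 0.001, -1.0]]
wrist_force: [-0.2, -0.2, -0.4]
finger_gap: 0.0254
```

Request:
{"api": "arm_command", "payload": {
  "motion": [
    [0, 0, -0.03, 0, 0.3],
    [0.01, 0, -0.055, 0, 0.3],
    [0.045, 0, -0.065, 0, 0.2],
    [0.075, 0, -0.065, 0, 0.1],
    [0.075, 0, -0.065, 0, 0]
  ]
}}

```text
time_s: 13.2
ee_pos: [0.5542, -0.0513, 0.1055]
ee_rot: [[0.163, -0.987, 0.005], [-0.987, -0.163, -0.006], [0.007, -0.004, -1.0]]
wrist_force: [0.4, -1.1, -0.7]
finger_gap: 0.0004
```

```bash
python3 look.py s22 scene; python3 look.py w22;python3 look.py t22 top
python3 - <<'E'
import cv2
from loc import *
im=cv2.imread("pics/w22.png");cv2.imwrite("pics/w22c.png",cv2.resize(cv2.convertScaleAbs(im[200:400,150:400],alpha=1.5,beta=10),None,fx=3.2,fy=3,interpolation=cv2.INTER_CUBIC))
im=cv2.imread('pics/s22.png');cv2.imwrite('pics/s22c.png',cv2.resize(im[260:370,220:360],None,fx=5.5,fy=5.5,interpolation=cv2.INTER_CUBIC))
E
python3 go.py .41 .02 .13 -1.404
```

```text
13.2 [ 0.5542 -0.0513  0.1055] [0.047 0.005 0.051 0.073 0.023 0.058]
13.25 [ 0.5526 -0.0489  0.1045] [0.039 0.005 0.041 0.036 0.016 0.013]
13.3 [ 0.5516 -0.0473  0.1038] [0.029 0.002 0.026 0.012 0.005 0.003]
t 13.35 pos [ 0.551  -0.0464  0.1034] ang -1.4061 shift mm [-88.6 128.2 -26.5] turn -0.1 gap 0.0002 F [-0.2  1.1 -1.3]
```

View pics/w22c.png

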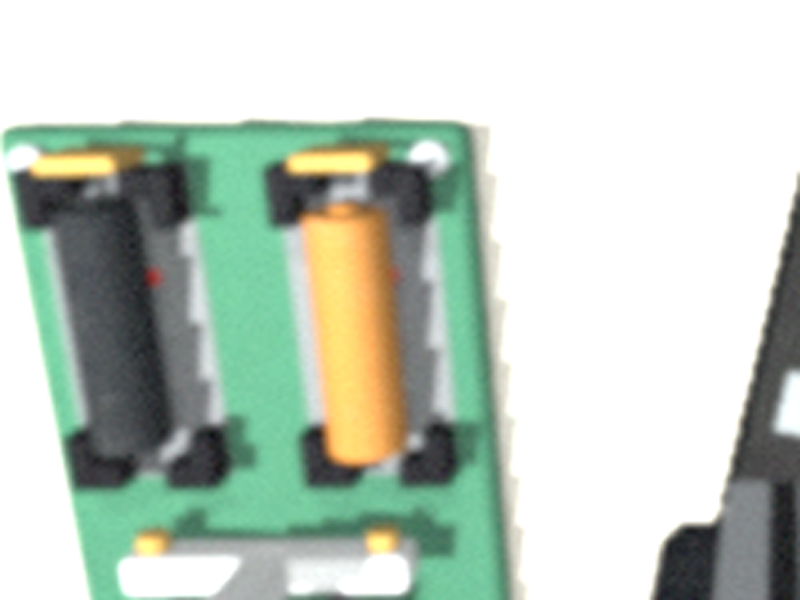

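View pics/s22c.png

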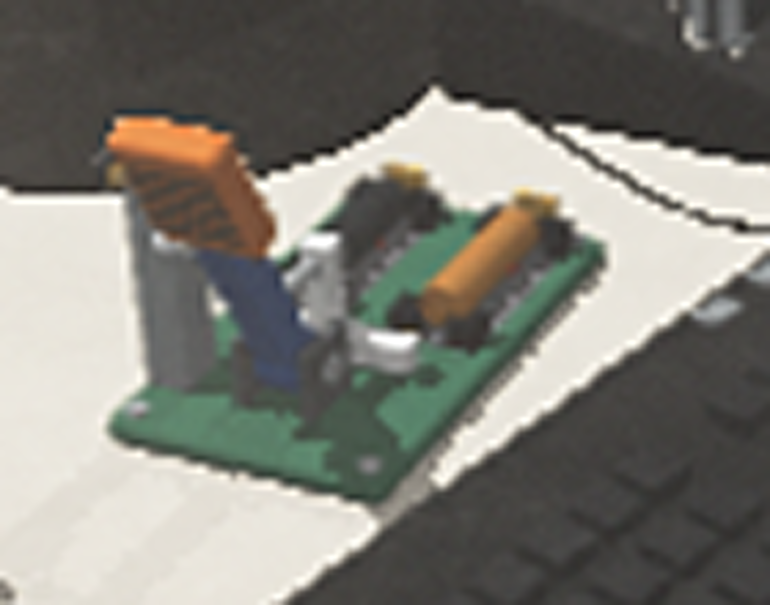

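Run:
```python
from loc import *
s=pickle.load(open("s22.pkl","rb"))
def cr(x,y,z):
    p=proj(s,[*(np.array(q[:2])+R@[x/1000,y/1000]),z/1000])[0]; p=(p+.5)*1.4-.5; return ((p-[220,260]+.5)*5.5-.5).round(0)
for n,l in dict(rtop=(6,-22,22),rbot=(6,-22,8),rR=(6,-29,15),ftop=(54,-22,22),fR=(54,-29,15),plateTR=(70,-43,8),brassRtop=(62,-22,21)).items(): print(n,cr(*l))
f=mk("w22",150,200,3)
c=pickle.load(open("w22.pkl","rb"))
g=lambda u,v,z:L(onz(c,((u/3.2+150)+.5)/1.4-.5,((v/3+200)+.5)/1.4-.5,z))
print("blk rear",g(135,458,.022),"mid",(g(86,330,.015)+g(160,330,.015))/2,"org rear",g(368,463,.022),"mid",(g(318,330,.015)+g(398,330,.015))/2,"front",g(345,208,.022),g(95,203,.022))
print("cheeks R",g(265,168,.016),g(435,168,.016),"rear",g(330,482,.016),"L",g(15,170,.016),g(187,168,.016),g(100,484,.016))
im=__import__("cv2").imread("pics/t22.png")
cv2=__import__("cv2");cv2.imwrite("pics/t22c.png",cv2.resize(im[260:430,210:340],None,fx=4.5,fy=3.5,interpolation=cv2.INTER_CUBIC))
```

```text
rtop [446. 285.]
rbot [449. 326.]
rR [469. 311.]
ftop [525. 205.]
fR [547. 230.]
plateTR [615. 234.]
brassRtop [538. 196.]
blk rear [ 5.2 22. ] mid [29.15 24.05] org rear [  4.2 -20.5] mid [ 29.3 -18.8] front [ 55.1 -21. ] [55.9 21.8]
cheeks R [61.4 -5.8] [ 61.4 -35.5] rear [ -2.6 -11. ] L [60.8 37.9] [61.3  7.9] [-3.2 32.5]
```

View pics/t22c.png

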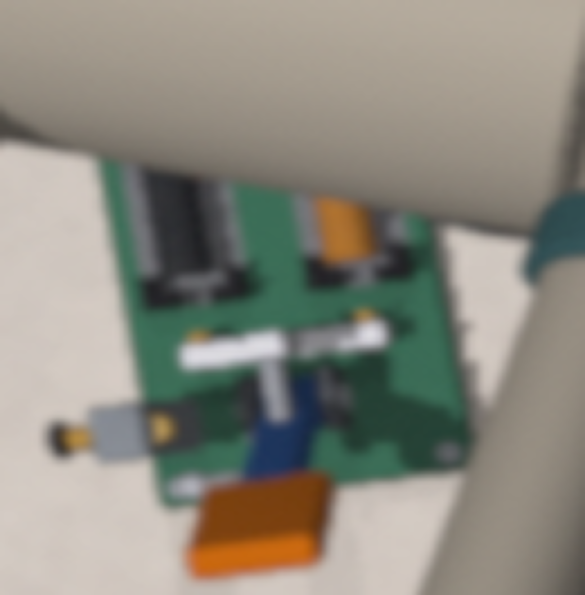

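Run:
```python
from loc import *
from go import go
for l in ([-.112,.002],[-.046,.002]):
    p=np.array(q[:2])+R@l; print(p)
go(.390,-.05,.105,-1.408)
```

```text
[0.39615238 0.02502749]
[0.46130907 0.03554445]
t 13.35 pos [ 0.551  -0.0464  0.1034] ang -1.4061 shift mm [-22.9 159.4  -1.4] turn 0.1 gap 0.0002 F [-0.2  1.1 -1.3]
```

Request:
{"api": "arm_command", "payload": {
  "motion": [
    [-0.006, 0.04, -0.002, 0, 0],
    [-0.012, 0.08, -0.002, 0, 0],
    [-0.018, 0.12, -0.002, 0, 0],
    [-0.023, 0.16, -0.002, 0, 0],
    [-0.023, 0.16, -0.002, 0, 0]
  ]
}}

```text
time_s: 13.77
ee_pos: [0.3777, -0.0464, 0.1036]
ee_rot: [[0.165, -0.986, -0.015], [-0.986, -0.165, 0.003], [-0.006, 0.014, -1.0]]
wrist_force: [-0.6, 0.9, -0.1]
finger_gap: 0.0002
```

Run:
```python
from go import go
go(.390,.024,.097,-1.408)
```

```text
t 13.7667 pos [ 0.3777 -0.0464  0.1036] ang -1.4052 shift mm [-67.4 -23.8   6.7] turn 0.2 gap 0.0002 F [-0.6  0.9 -0.1]
```

Request:
{"api": "arm_command", "payload": {
  "motion": [
    [-0.03, -0.004, 0.003, 0, 0],
    [-0.06, -0.01, 0.006, 0, 0],
    [-0.067, -0.015, 0.006, 0, 0],
    [-0.067, -0.015, 0.006, 0, 0],
    [-0.067, -0.015, 0.006, 0, 0]
  ]
}}

```text
time_s: 14.18
ee_pos: [0.3818, 0.0227, 0.0979]
ee_rot: [[0.168, -0.986, -0.015], [-0.986, -0.168, 0.003], [-0.005, 0.014, -1.0]]
wrist_force: [-0.8, -0.5, 0.3]
finger_gap: -0.0001
```

```bash
python3 look.py s23 scene; python3 look.py w23
python3 - <<'E'
from go import go
go(.4613,.0355,.097,-1.408)
import cv2
im=cv2.imread('pics/s23.png');cv2.imwrite('pics/s23c.png',cv2.resize(im[200:370,170:360],None,fx=4,fy=3.5,interpolation=cv2.INTER_CUBIC))
E
```

```text
14.1833 [0.3818 0.0227 0.0979] [-0.029  0.002 -0.002 -0.005  0.001 -0.002]
14.2333 [0.3818 0.0221 0.0979] [-0.021  0.001 -0.001  0.     0.001  0.003]
t 14.2833 pos [0.3818 0.0218 0.0978] ang -1.4045 shift mm [ -0.3 -80.7  -0.3] turn 0.2 gap -0.0002 F [ 0.3  0.3 -0.1]
```

View pics/s23c.png

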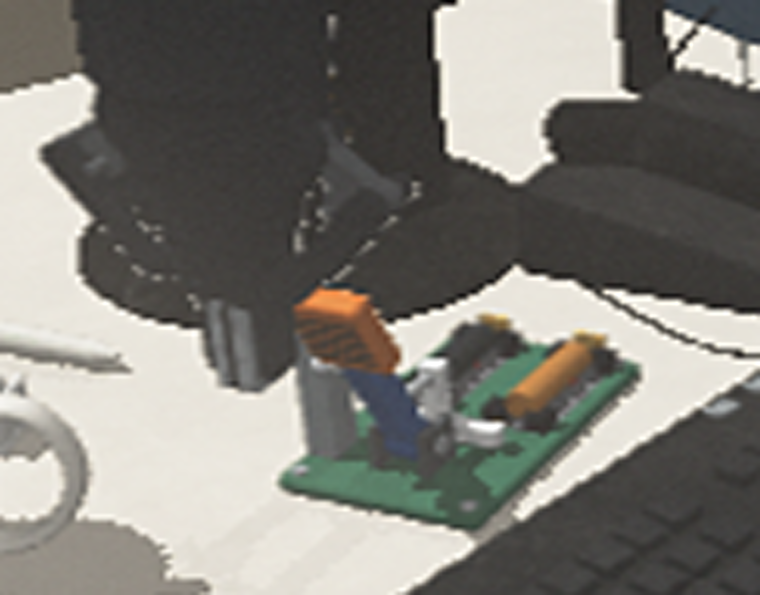

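View pics/w23.png

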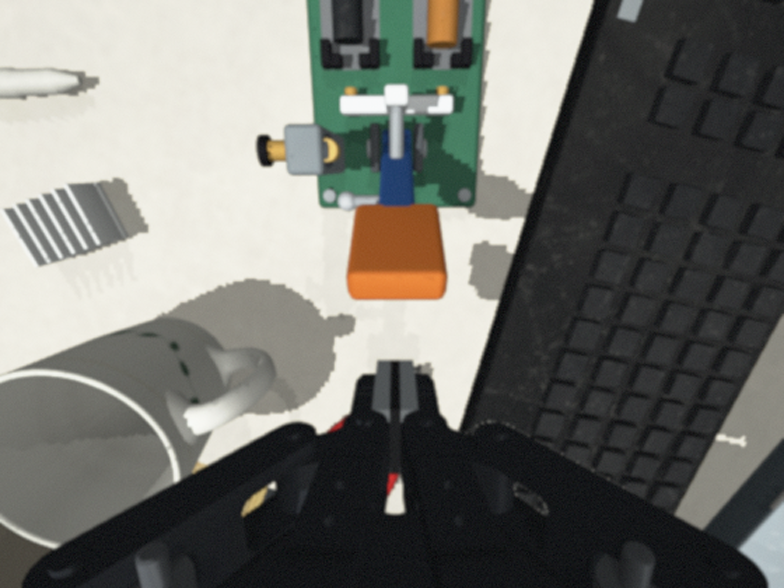

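Request:
{"api": "arm_command", "payload": {
  "motion": [
    [0, -0.012, 0, 0, 0],
    [0, -0.022, 0, 0, 0],
    [0, -0.03, 0, 0, 0],
    [0, -0.037, 0, 0, 0],
    [0, -0.044, 0, 0, 0]
  ]
}}

```text
time_s: 14.7
ee_pos: [0.4235, 0.0287, 0.0967]
ee_rot: [[0.165, -0.986, -0.021], [-0.986, -0.165, 0.002], [-0.006, 0.021, -1.0]]
wrist_force: [-6.5, -2.2, 4.3]
finger_gap: 0.0001
```

```bash
python3 -c "
from loc import *
from go import go
go(.4613,.0355,.097,-1.408)"
```

```text
t 14.7 pos [0.4235 0.0287 0.0967] ang -1.4047 shift mm [ -0.4 -38.4  -1.1] turn 0.2 gap 0.0001 F [-6.5 -2.2  4.3]
```

Request:
{"api": "arm_command", "payload": {
  "motion": [
    [0, -0.006, 0, 0, 0],
    [0, -0.012, 0, 0, 0],
    [0, -0.018, 0, 0, 0],
    [0, -0.024, 0, 0, 0],
    [0, -0.028, 0, 0, 0]
  ]
}}

```text
time_s: 15.12
ee_pos: [0.4495, 0.0331, 0.0955]
ee_rot: [[0.165, -0.986, -0.027], [-0.986, -0.165, 0.002], [-0.007, 0.027, -1.0]]
wrist_force: [-5.0, -0.8, 3.4]
finger_gap: -0.0001
```

```bash
python3 look.py s24 scene
python3 - <<'E'
from loc import *
from go import go
go(.4613,.0355,.097,-1.408)
import cv2
im=cv2.imread('pics/s24.png');cv2.imwrite('pics/s24c.png',cv2.resize(im[200:370,170:360],None,fx=4,fy=3.5,interpolation=cv2.INTER_CUBIC))
E
```

```text
15.1167 [0.4495 0.0331 0.0955] [ 0.025  0.066 -0.1    0.01   0.004  0.023]
t 15.1667 pos [0.451  0.0332 0.0956] ang -1.4052 shift mm [ -0.5 -10.5  -1.6] turn 0.2 gap -0.0001 F [-3.8  0.1  0.6]
```

View pics/s24c.png

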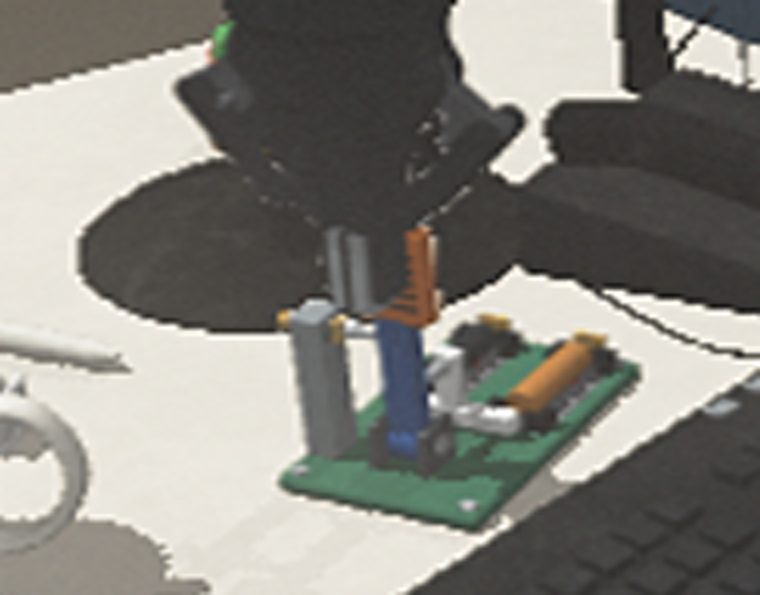

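Request:
{"api": "arm_command", "payload": {
  "motion": [
    [0, -0.003, 0, 0, 0],
    [0, -0.006, 0, 0, 0],
    [0, -0.009, 0, 0, 0],
    [0, -0.012, 0, 0, 0],
    [0, -0.012, 0, 0, 0]
  ]
}}

```text
time_s: 15.58
ee_pos: [0.4601, 0.035, 0.0948]
ee_rot: [[0.165, -0.986, -0.033], [-0.986, -0.165, 0.002], [-0.008, 0.032, -0.999]]
wrist_force: [-7.5, -1.3, 6.1]
finger_gap: 0.0
```

```bash
python3 look.py s25 scene
python3 - <<'E'
from loc import *
from go import go
go(.4613,.0355,.097,-1.408)
from plant import r
print(L(r.observe()["ee_pos"]))
import cv2
im=cv2.imread('pics/s25.png');cv2.imwrite('pics/s25c.png',cv2.resize(im[200:370,170:360],None,fx=4,fy=3.5,interpolation=cv2.INTER_CUBIC))
E
```

```text
15.5833 [0.4601 0.035  0.0948] [-0.003 -0.006  0.008 -0.004  0.004 -0.003]
t 15.6333 pos [0.4598 0.035  0.0948] ang -1.4052 shift mm [-0.3 -1.5 -2.3] turn 0.2 gap 0.0001 F [-7.7 -0.7  5.9]
[-47.6   1.7]
```

View pics/s25c.png

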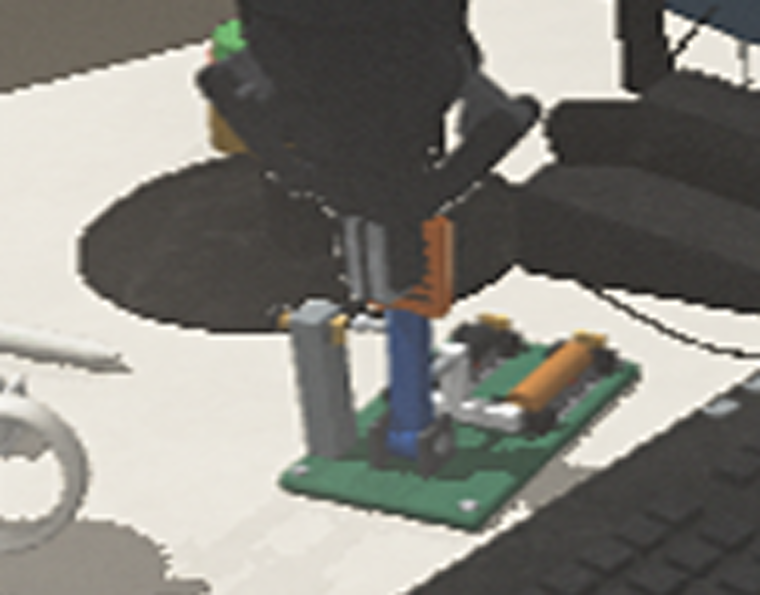

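```bash
python3 - <<'E'
from loc import *
s=pickle.load(open("s25.pkl","rb"))
def cr(x,y,z):
    p=proj(s,[*(np.array(q[:2])+R@[x/1000,y/1000]),z/1000])[0]; p=(p+.5)*1.4-.5; return ((p-[170,200]+.5)*[4,3.5]-.5).round(0)
for th in (.4,.5,.55,.6,.65,.7):
    ph=th-.45
    P=lambda r,o,y:cr(-40+r*np.sin(ph)+o*np.cos(ph),y,20+r*np.cos(ph)-o*np.sin(ph))
    print(th,"topfar",P(104,6,-16),"topnear",P(104,-6,-16),"botnear",P(60,-6,-16),"botfar",P(60,6,-16))
print(cr(-70,-43,8),cr(70,-43,8))
c2=lambda p:p
E
python3 -c "
import cv2,pickle
im=cv2.imread('pics/s25.png');cv2.imwrite('pics/s25d.png',cv2.resize(im[245:320,245:300],None,fx=8,fy=8,interpolation=cv2.INTER_CUBIC))"
```

```text
0.4 topfar [430. 228.] topnear [412. 242.] botnear [426. 334.] botfar [443. 320.]
0.5 topfar [445. 218.] topnear [427. 230.] botnear [434. 326.] botfar [451. 314.]
0.55 topfar [452. 215.] topnear [435. 224.] botnear [438. 323.] botfar [455. 312.]
0.6 topfar [460. 211.] topnear [442. 220.] botnear [443. 320.] botfar [459. 310.]
0.65 topfar [467. 209.] topnear [450. 216.] botnear [447. 317.] botfar [464. 309.]
0.7 topfar [474. 207.] topnear [457. 212.] botnear [451. 314.] botfar [468. 308.]
[477. 519.] [647. 359.]
```

View pics/s25d.png

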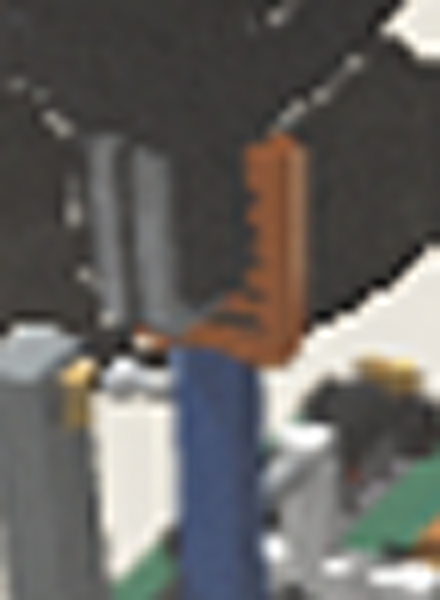

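Request:
{"api": "arm_command", "payload": {
  "motion": [
    [0, -0.001, 0, 0, 0],
    [0, -0.002, 0, 0, 0],
    [0, -0.003, 0, 0, 0],
    [0, -0.003, 0, 0, 0],
    [0, -0.003, 0, 0, 0]
  ]
}}

```text
time_s: 16.05
ee_pos: [0.4596, 0.035, 0.0942]
ee_rot: [[0.165, -0.985, -0.041], [-0.986, -0.165, 0.002], [-0.008, 0.04, -0.999]]
wrist_force: [-8.0, -1.9, 6.9]
finger_gap: -0.0002
```

```bash
python3 look.py s26 scene; python3 look.py w26
python3 - <<'E'
from loc import *
from plant import r
o=r.observe();print(o["time_s"],o["ee_pos"],L(o["ee_pos"]),o["wrist_force"],o["joint_velocities"].round(4))
import cv2
im=cv2.imread('pics/s26.png');cv2.imwrite('pics/s26c.png',cv2.resize(im[245:350,245:350],None,fx=5.6,fy=5.6,interpolation=cv2.INTER_CUBIC))
E
```

```text
16.05 [0.4596 0.035  0.0942] [ 0.    -0.    -0.001  0.    -0.    -0.001]
16.1 [0.4595 0.0351 0.0942] [ 0.     0.001 -0.001  0.    -0.001 -0.001]
16.15 [0.45953379 0.03504228 0.09419102] [-47.8   1.8] [-8.35144872e+00  6.19748087e-03  5.45742871e+00] [-0.002  -0.0001  0.0011  0.0003  0.0014 -0.0011]
```

View pics/s26c.png

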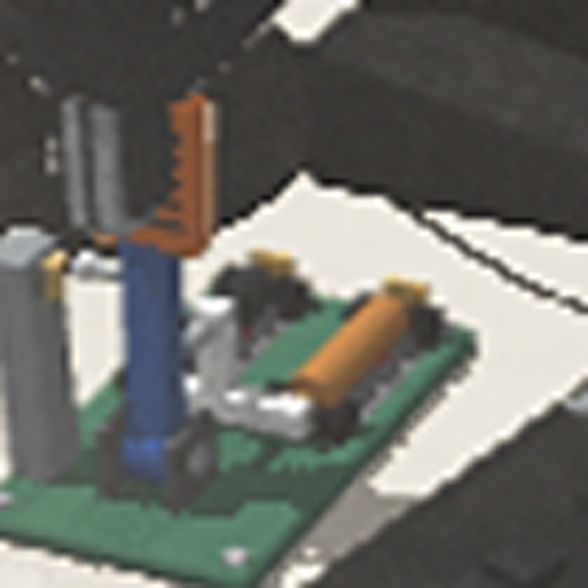

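View pics/w26.png

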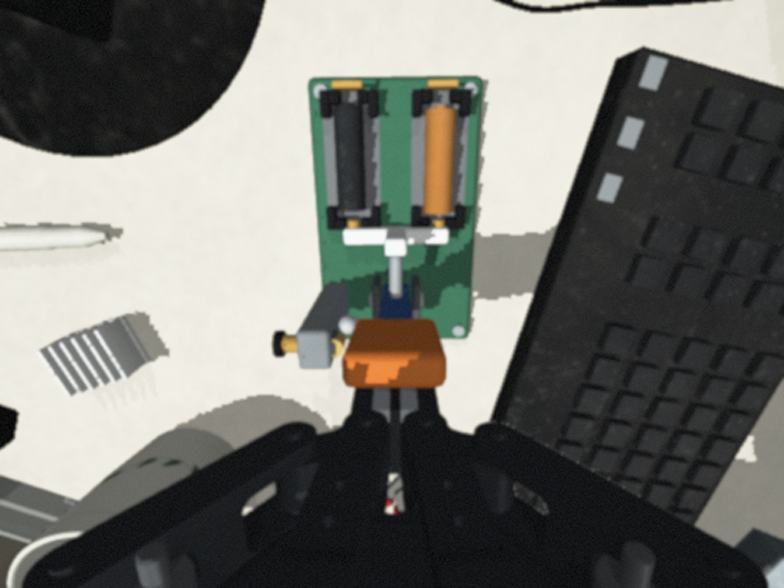

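Request:
{"api": "arm_command", "payload": {
  "motion": [
    [0, -0.006, 0, 0, 0],
    [0, -0.007, 0, 0, 0],
    [0, -0.007, 0, 0, 0],
    [0, -0.007, 0, 0, 0],
    [0, -0.007, 0, 0, 0]
  ]
}}

```text
time_s: 16.57
ee_pos: [0.4632, 0.0358, 0.0935]
ee_rot: [[0.165, -0.985, -0.049], [-0.986, -0.165, 0.001], [-0.009, 0.048, -0.999]]
wrist_force: [-9.0, -1.0, 7.2]
finger_gap: 0.0002
```

```bash
python3 look.py s27 scene
python3 - <<'E'
from loc import *
from plant import r
o=r.observe();print(o["time_s"],o["ee_pos"],L(o["ee_pos"]),o["wrist_force"],o["joint_velocities"].round(4),o["ee_rot"][:,2])
import cv2
im=cv2.imread('pics/s27.png');cv2.imwrite('pics/s27c.png',cv2.resize(im[245:350,245:350],None,fx=5.6,fy=5.6,interpolation=cv2.INTER_CUBIC))
E
```

```text
16.5667 [0.4632 0.0358 0.0935] [ 0.001 -0.001  0.     0.001  0.    -0.   ]
16.6167 [0.46315444 0.03576793 0.09351065] [-44.1   1.9] [-8.07356868 -1.05498648  6.79617512] [ 0.0002  0.0002  0.0002 -0.0003  0.0018 -0.0007] [-0.04901008  0.00109879 -0.99879768]
```

View pics/s27c.png

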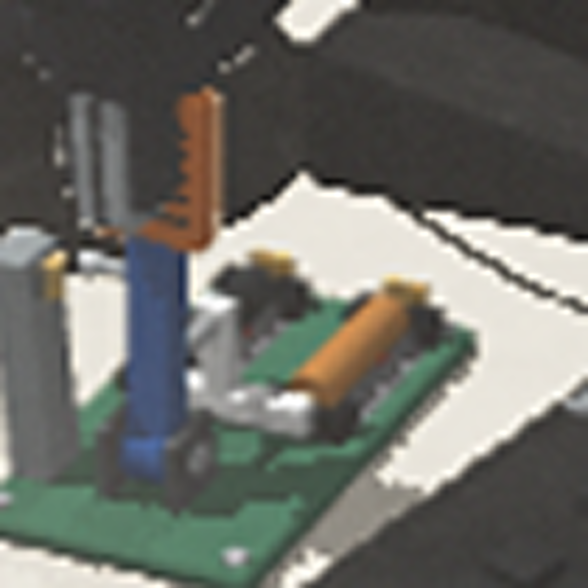

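```bash
python3 look.py w28; python3 look.py s28 scene
python3 - <<'E'
from loc import *
from plant import r
o=r.observe();print(o["time_s"],o["ee_pos"],o["wrist_force"])
import cv2
im=cv2.imread('pics/w28.png');cv2.imwrite('pics/w28c.png',cv2.resize(im[50:400,250:550],None,fx=1.7,fy=1.7,interpolation=cv2.INTER_CUBIC))
E
```

```text
16.6167 [0.4632 0.0358 0.0935] [ 0.     0.     0.    -0.     0.002 -0.001]
16.6667 [0.4631 0.0358 0.0935] [-0.    -0.001  0.001 -0.001  0.    -0.001]
16.7167 [0.46311893 0.03575961 0.09351688] [-8.64031513 -1.71677326  5.10032168]
```

View pics/w28c.png

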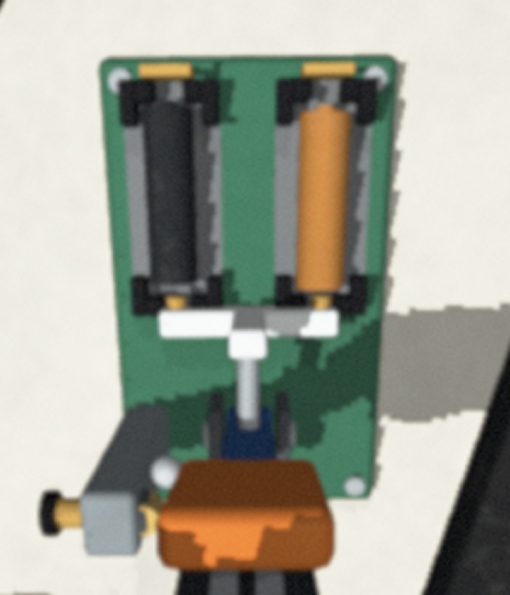

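```bash
python3 -c "
from plant import r
print(r.sign_off())
o=r.observe();print(o['time_s'],o['ee_pos'],o['wrist_force'])"
```

```text
the job is handed in; nothing more can be done
None
the job is handed in; nothing more can be done
```

The job is handed in: the black cell is in the left cradle and the orange one in the right, button ends away from the blue arm. I finished at about 16.7 s with the closed fingers still holding the orange pad. The sign-off reports no verdict.

- **Cells:** At the first try the black cell's nose caught on the cradle's far wall and it sat tilted. I re-gripped it, moved it back about 3 mm, and it then lay flat. By image measurement both cells are within about 2 mm of their cradle centres, and the last wrist picture shows both flat.
- **Arm:** I could only estimate its angle, from the pad's corners in the scene picture: about 0.6 to 0.65 rad, against the 0.52 needed. The push was steady at about 9 N horizontally, with no arm motion between the last readings.
- **Disagreement:** The top and wrist cameras disagreed by about 2 mm on the jig's sideways position. I used the wrist camera for placing the cells.
- **Tape:** I did not touch the roll of tape, but I did not measure its position again at the end.

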